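Line up a castle nut and lock it with its pin

TASK

Tighten the castle nut on the hub stand, clockwise seen from above, just to the next slot that lines up with the cross hole in the spindle, without going past it. Then take the locking pin out of its wooden cradle and slide it, shank first, through slot and cross hole until the front edge of its orange band is flush with the side of the nut, and let go of it there. Do not push the tape measure, the marker or the large spanner lying nearby out of place.

Things in the scene. Friction and masses are not known exactly. Their poses are not given: they have to be found in the camera images.
- hub_stand: Fixed blue square plate 116x116x12 mm with a dark flanged hub and an upright steel spindle. Origin at the centre of the plate's underside, z up along the spindle, x along the cross hole. Hub flange 84 mm wide up to z 19, 62 mm at z 24; brass washer 45 mm wide up to z 34, nut z 34 to 74, spindle top z 80 mm. 5 mm high bolt heads near the plate's corners.
- cross_hole (a point): Centre of the cross hole, on the spindle axis 64 mm above the bench; its x axis runs along the hole, z up. The hole is round, 12 mm wide, 22 mm long, goes right through the square (22x22 mm) spindle end and can be entered from either side.
- castle_nut (a joint): Angle of the steel castle nut on the spindle, rad; grows as it is tightened (clockwise from above). At 0 two slots face along the hub_stand's x axis, in line with the cross hole; this is the next slot to reach, as it starts at -0.85 to -0.35. The slots are 60 degrees (1.047 rad) apart. Stiff (0.4 N m), stays where it is left, does not rise or sink as it turns.
- nut_top (a point): On the spindle axis at the nut's top face, 74 mm above the bench; turns with the nut, x points through a slot. Nut: hexagon 50 mm across flats, 58 mm across corners, 40 mm tall (z 34 to 74; plain flats z 34 to 57.5 mm). Six slots, one in the middle of each flat, 13 mm wide, 16.5 mm deep, open at the top, in a wall 9 mm thick.
- lock_pin: Loose pin 125 mm long, 0.08 kg. Origin on its axis at the front edge of the orange band, x to the tip. Steel shank 10 mm thick, x = -15 to 68 mm, last 5 mm tapered; band x = -6 to 0. Flat red handle 24 mm wide (y), 10 mm thick (z), x = -57 to -15, too wide for the slots. Balances at about x = 10. Starts in the cradle, axis 32 mm above the bench; lies flat on the bench with its axis 5 mm up.
- pin_cradle: Fixed wooden cradle, base 150x60x8 mm. Origin on the bench under the stored pin's origin, x along the pin to its tip. Walls up to z 46 mm: a close pocket 27 mm wide hides the handle, x = -62 to 8; a notched block carries the tip, x = 53 to 65. Only between them, x = 8 to 53, can the shank be taken from above. The pin lifts straight up.
- tape_measure: Yellow and black tape measure, 36x80x62 mm, bystander; origin under its centre.
- marker: Red and white marker pen, 135 mm long, 17 mm thick, bystander; origin under its centre.
- spanner_17: Large combination spanner, 42x182x8 mm, flat on the bench, bystander; origin under its centre.

How it is judged:
By the outcome, as a careful person would: the job done as asked, in the order asked, and still so for the second after the job is handed in, with the robot touching nothing.
It also fails if it takes over 67 s, if anything falls off the work surface, if the arm or the gripper's body presses on something with over 40 N, if the wrist force passes 120 N, or if a joint passes its speed limit or range.

ROBOT

A 6-joint arm with a two-finger parallel gripper is mounted at the origin on a cart in front of the work surface, level with it; the furniture and walls round the work are solid. World frame = base frame: x ahead of the robot, y to its left, z up, the work surface at z = 0. Lengths are in m, angles in degrees, forces in N, time in s.
With the tool pointing down it reaches from about 0.375 to 0.9 m from the base axis. Payload 3.1 kg.
Tool frame: the origin (TCP) lies on the centre line of the jaws, within the pads' length; the fingertips stand 8 mm ahead of it and the grasp point (between the pads) lies 11 mm behind it (bot.tip_extent is the distance from the TCP to the fingertips, in m); z points along the fingers, y is the line along which they close (so a half turn about z gives the same grasp; the last joint's range is limited). The gripper opens to 87 mm and grips with 3 to 60 N. Pads are 19 mm wide; open, the fingers measure 117 mm over their backs; the gripper's body (75 mm by 190 mm) begins 51 mm behind the grasp point.
Start: joints at [-82.42, 30.224, 82.088, -0, 67.689, -10.227], TCP at [0.191, -0.595, 0.231] pointing down, gripper open.
Joint ranges: [-176.69, 176.69], [-43.24, 126.21], [12.49, 139.97], [-82, 262], [0, 151.66], [-163.58, 163.58]. Speed limits (degrees/s): [159.86, 159.86, 180, 180, 180, 180].

INTERFACE

Orientations are given as a 3x3 rotation matrix whose columns are the frame's x, y, z axes.
In Python, from rig import bot, vision, workorder gives the robot as it stands.
- The arm moves only by the shell command python3 -m handwheel 'ROWS'. ROWS is JSON, a list of rows, each an object with "delta_rot": the turn, a rotation vector about the tool's x, y, z in rad, a list of three; "xyz": the shift along the tool's x, y, z in mm, a list of three; "hand": the closure, from -1 (fully open) to 1 (shut). A call has exactly 5 rows; each row is the pose to reach, as a shift and turn from the pose commanded when the call began, along the tool's axes at that moment; what a row does not reach only later rows make up. A row lasts 1/8 s, in which the tool goes at most 62.5 mm and 10.7 degrees, less where a joint would pass 70% of its speed; a pose out of reach is approached as far as the arm can. A call with a gripper value outside its range is refused whole. The fingers move at their own pace and stop on an object; the grip force is fixed at half the most. Time passes only in rows, so rows that repeat a pose let the fingers close, or fill a call up. It gives the time, the measured TCP pose, the force, the opening and the grip force at its end, in the units of the state.
- bot.read_state(): the state, without advancing time (a new reading comes with each control period).
- vision.capture(name): name is "scene" or "top" or "wrist"; returns the picture (480x640x3 uint8, red, green, blue); there is no depth.
- vision.camera_model(name): a dict with "camera_matrix" (3x3 intrinsics, pixels), "camera_from_world" (4x4, takes a point from world to camera coordinates). Camera axes: x right, y up, looking along -z (the intrinsics and any distortion apply to the point x, -y, -z); pixel columns grow to the right and rows downward; lengths in m; the calibration is good to about 2 mm. A picture is of the moment at which its call begins: read the wrist's pose just before it. camera_model takes no time and is no camera call; for the wrist camera it gives the pose at the moment of the call.
- workorder.hand_in(): hands the job in; it is judged then, once.
The state is a dict: "time_s": time; "joint_positions": joint angles; "qvel": joint speeds; "tau": joint torques, N m; "position": TCP position; "tcp_rot": TCP orientation; "force": force on the tool from outside, world axes, zero at the start; "moment": the same for the moment, N m; "opening": opening from 0.0 (shut) to 1.0 (fully open); "grasp_force": force on a finger pad.
Only numpy, scipy, OpenCV 4.12 (cv2) and the standard library are available. Lean on these libraries where they do the work, as an engineer would, in place of code of your own. Each camera call takes 0.05 s, during which the arm holds its last target. There are 200 camera calls.

## Working session

There is one attempt and no reset: what is moved stays moved. The work goes in short steps, Python scripts to look and compute and a shell command to move; the robot and the scene stay as the last step left them, time stands still between calls to the robot, and variables do not carry over. Pictures are saved under pics/ and viewed, at most 10 in all, crops included, and the job is handed in when it is done.

```bash
ls; mkdir -p pics; python3 - <<'E'
from rig import bot,vision
import cv2,numpy as np
a=vision.capture("scene");b=vision.capture("top")
cv2.imwrite("pics/scene.png",a[:,:,::-1]);cv2.imwrite("pics/top.png",b[:,:,::-1])
np.set_printoptions(precision=4,suppress=True)
for n in("scene","top","wrist"):
    m=vision.camera_model(n);print(n,m)
s=bot.read_state();print(s)
E
```

```text
pics
scene {'camera_matrix': array([[570.9476,   0.    , 317.0645],
       [  0.    , 570.9476, 246.6376],
       [  0.    ,   0.    ,   1.    ]]), 'camera_from_world': array([[ 0.8912, -0.4536, -0.0043, -0.5591],
       [ 0.3101,  0.6024,  0.7355, -0.1532],
       [-0.331 , -0.6568,  0.6776, -1.4702],
       [ 0.    ,  0.    ,  0.    ,  1.    ]])}
top {'camera_matrix': array([[444.4596,   0.    , 330.4662],
       [  0.    , 444.4596, 235.6329],
       [  0.    ,   0.    ,   1.    ]]), 'camera_from_world': array([[ 0.0099, -0.9999,  0.0107, -0.152 ],
       [ 0.9894,  0.0113,  0.1447, -0.5632],
       [-0.1448,  0.0091,  0.9894, -0.9467],
       [ 0.    ,  0.    ,  0.    ,  1.    ]])}
wrist {'camera_matrix': array([[404.0451,   0.    , 321.1401],
       [  0.    , 404.0451, 237.5329],
       [  0.    ,   0.    ,   1.    ]]), 'camera_from_world': array([[ 0.3066, -0.9518, -0.0021, -0.6232],
       [ 0.924 ,  0.2981, -0.2395,  0.0291],
       [ 0.2286,  0.0715,  0.9709, -0.3882],
       [ 0.    ,  0.    ,  0.    ,  1.    ]])}
{'time_s': 0.1, 'joint_positions': array([-82.4203,  30.273 ,  82.1473,   0.0026,  67.6885, -10.226 ]), 'qvel': array([ 0.0517, -0.1147, -0.0736, -0.0471, -0.0725, -0.0191]), 'tau': array([  0.0003, -44.0984, -17.7151,   0.0636,   0.0534,  -0.    ]), 'position': array([ 0.1911, -0.5944,  0.2297]), 'tcp_rot': array([[ 0.9521,  0.3058, -0.0002],
       [ 0.3058, -0.9521,  0.0019],
       [ 0.0004, -0.0019, -1.    ]]), 'force': array([-0.448 ,  0.5022, -0.2517]), 'moment': array([-0.0057, -0.0088,  0.0031]), 'grasp_force': 0.0, 'opening': 0.9985399499858767}
```

View pics/scene.png

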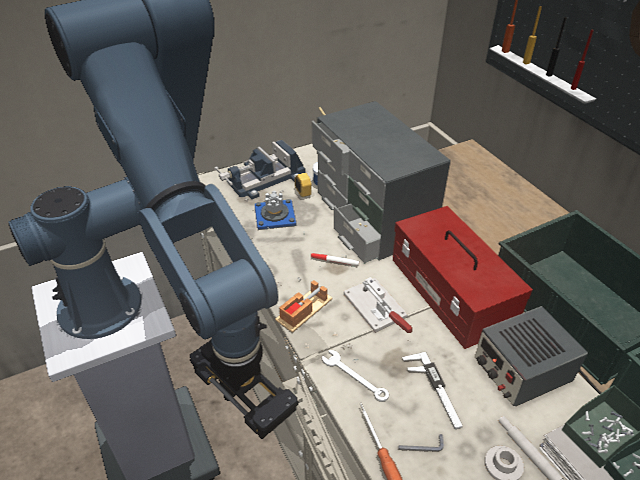

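View pics/top.png

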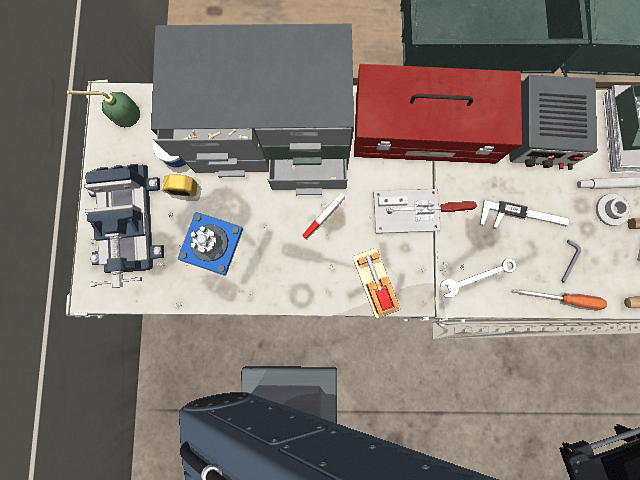

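The scene view shows the hub stand at about (274,212), the cradle at (305,308), the tape at (304,184) and the marker at (334,259). In the top view, the hub is at (208,243), the cradle at (377,283), the marker at (324,215), the tape at (180,185) and the spanner at (478,278).

```bash
cat > h.py <<'E'
from rig import bot,vision
import cv2,numpy as np
np.set_printoptions(precision=4,suppress=True)
def ray(m,u,v):
    K=m["camera_matrix"];T=m["camera_from_world"]
    d=np.linalg.inv(K)@[u,v,1];d=d*[1,-1,-1]
    return -T[:3,:3].T@T[:3,3],T[:3,:3].T@d
def p2w(m,u,v,z):
    c,d=ray(m,u,v);return c+d*(z-c[2])/d[2]
def w2p(m,p):
    T=m["camera_from_world"];q=T[:3,:3]@np.asarray(p)+T[:3,3];q=m["camera_matrix"]@(q*[1,-1,-1]);return q[:2]/q[2]
E
python3 - <<'E'
from h import *
b=cv2.imread("pics/top.png")
c1=cv2.resize(b[205:280,170:250],None,fx=5,fy=5,interpolation=cv2.INTER_CUBIC)
c2=cv2.resize(b[243:323,345:410],None,fx=5,fy=5,interpolation=cv2.INTER_CUBIC)
o=np.zeros((400,730,3),np.uint8);o[:375,:400]=c1;o[:400,405:]=c2
cv2.imwrite("pics/c1.png",o)
m=vision.camera_model("top")
for n,u,v,z in[("hub",205,241,.074),("pl",208,243,.012),("cr",377,283,.008),("tape",180,184,.06),("mk0",304,236,.008),("mk1",343,196,.008),("sp0",445,289,.004),("sp1",513,264,.004)]:print(n,p2w(m,u,v,z))
E
```

```text
hub [0.5454 0.1228 0.074 ]
pl [0.549  0.1328 0.012 ]
cr [ 0.4624 -0.2529  0.008 ]
tape [0.6737 0.1882 0.06  ]
mk0 [ 0.5682 -0.0854  0.008 ]
mk1 [ 0.6635 -0.1746  0.008 ]
sp0 [ 0.4505 -0.4082  0.004 ]
sp1 [ 0.5092 -0.5665  0.004 ]
```

View pics/c1.png

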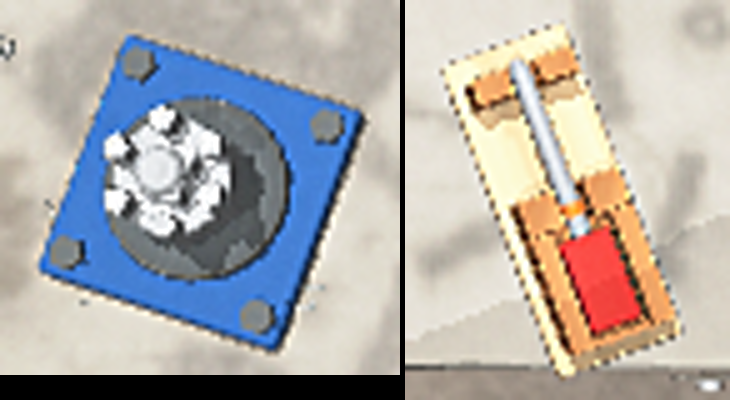

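The crop shows the hub plate's edges at roughly -19° / 71° and the spindle top at about crop (160,168). The pin in the cradle points at about +19.5° in the world frame, with its handle towards the robot. I'll move the wrist camera over the hub.

```bash
python3 -m handwheel '[{"xyz":[186,-192,0],"delta_rot":[0,0,0],"hand":-1},{"xyz":[186,-192,0],"delta_rot":[0,0,0],"hand":-1},{"xyz":[186,-192,0],"delta_rot":[0,0,0],"hand":-1},{"xyz":[186,-192,0],"delta_rot":[0,0,0],"hand":-1},{"xyz":[186,-192,0],"delta_rot":[0,0,0],"hand":-1}]'
python3 -m handwheel '[{"xyz":[186,-192,0],"delta_rot":[0,0,0],"hand":-1},{"xyz":[186,-192,0],"delta_rot":[0,0,0],"hand":-1},{"xyz":[186,-192,0],"delta_rot":[0,0,0],"hand":-1},{"xyz":[186,-192,0],"delta_rot":[0,0,0],"hand":-1},{"xyz":[186,-192,0],"delta_rot":[0,0,0],"hand":-1}]'
python3 -m handwheel '[{"xyz":[185,-192,85],"delta_rot":[0,0,0],"hand":-1},{"xyz":[185,-192,85],"delta_rot":[0,0,0],"hand":-1},{"xyz":[185,-192,85],"delta_rot":[0,0,0],"hand":-1},{"xyz":[185,-192,85],"delta_rot":[0,0,0],"hand":-1},{"xyz":[185,-192,85],"delta_rot":[0,0,0],"hand":-1}]'
```

```text
time_s: 0.72
position: [0.3099, -0.3511, 0.2302]
tcp_rot: [[0.951, 0.309, -0.001], [0.309, -0.951, 0.003], [-0.0, -0.003, -1.0]]
force: [-0.2, -0.4, -0.7]
opening: 0.997
grasp_force: 0.0
time_s: 1.35
position: [0.429, -0.1133, 0.2305]
tcp_rot: [[0.951, 0.31, 0.0], [0.31, -0.951, 0.0], [0.0, 0.0, -1.0]]
force: [0.4, -0.3, -0.4]
opening: 1.002
grasp_force: 0.0
time_s: 1.98
position: [0.5468, 0.1259, 0.1441]
tcp_rot: [[0.951, 0.308, 0.0], [0.308, -0.951, -0.0], [0.0, 0.0, -1.0]]
force: [-0.4, 0.5, -0.0]
opening: 1.005
grasp_force: 0.0
```

```bash
cat >> h.py <<'E'
def snap(name,file,x0=0,y0=0,x1=640,y1=480,f=1):
    s=bot.read_state();m=vision.camera_model(name);a=vision.capture(name)[:,:,::-1]
    cv2.imwrite("pics/"+file,cv2.resize(a[y0:y1,x0:x1],None,fx=f,fy=f,interpolation=cv2.INTER_CUBIC))
    np.savez("pics/"+file[:-4]+".npz",a=a,**m)
    return s,m,a
E
python3 - <<'E'
from h import *
s,m,a=snap("wrist","w1.png")
print(s["position"],w2p(m,[.545,.125,.08]))
u,v=w2p(m,[.545,.125,.08]).astype(int)
c=a[max(0,v-120):v+120,max(0,u-150):u+150];print(max(0,v-120),max(0,u-150))
cv2.imwrite("pics/w1c.png",cv2.resize(c,None,fx=2.5,fy=2.5,interpolation=cv2.INTER_CUBIC))
E
```

```text
[0.5468 0.1259 0.1441] [322.8575 260.961 ]
140 172
```

View pics/w1c.png

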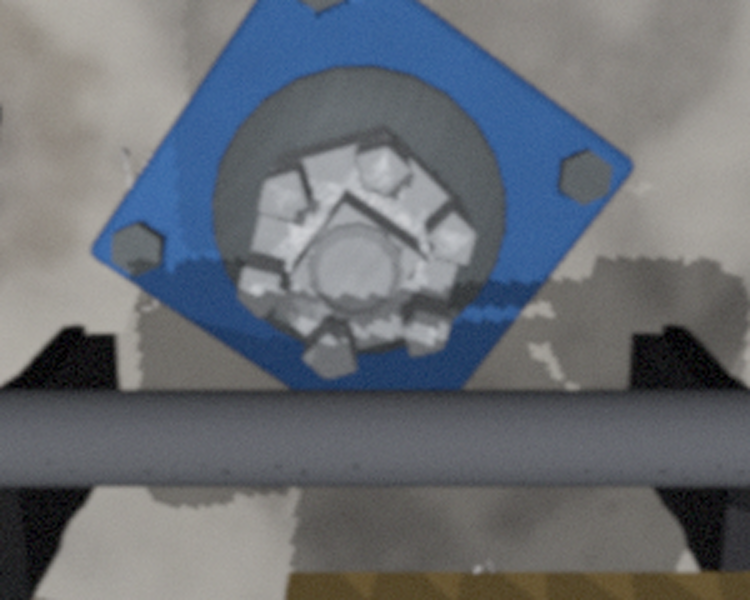

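The crop shows the nut's six corner bosses at crop (383,168), (452,240), (425,330), (330,352), (262,280) and (285,193). The square spindle end's corners include (345,195), (425,250) and (290,265), so it lines up with the plate. I'll fit both.

```bash
python3 - <<'E'
from h import *
m=dict(np.load("pics/w1.npz"))
f=lambda l,z:np.array([p2w(m,172+u/2.5,140+v/2.5,z)[:2] for u,v in l])
B=f([(383,168),(452,240),(425,330),(330,352),(262,280),(285,193)],.074)
c=B.mean(0);d=B-c;print("centre",c,"r",np.linalg.norm(d,axis=1))
an=np.degrees(np.arctan2(d[:,1],d[:,0]));print(an, an%60)
z=np.exp(1j*np.radians(an*6)).mean();ba=np.degrees(np.angle(z))/6%60;print("boss mod60",ba,"slot",(ba+30)%60)
sp=f([(355,268)],.080);print("spindle",sp)
# plate bolts / edges
P=f([(265,0),(93,245)],.012);Q=f([(415,0),(630,160)],.012);R=f([(93,250),(290,390)],.012);S=f([(632,168),(465,390)],.012)
for e in(P,Q,R,S):
    t=e[1]-e[0];print("edge mod90",np.degrees(np.arctan2(t[1],t[0]))%90)
E_=f([(140,248),(585,177)],.017);print(E_,E_.mean(0))
T=f([(345,195),(425,250)],.08);t=T[1]-T[0];print(np.degrees(np.arctan2(t[1],t[0]))%90)
T=f([(345,195),(290,265)],.08);t=T[1]-T[0];print(np.degrees(np.arctan2(t[1],t[0]))%90)
# plate fit by lines intersection centre
def L(e): t=e[1]-e[0];n=np.array([-t[1],t[0]])/np.linalg.norm(t);return n,n@e[0]
ls=[L(x) for x in(P,S,Q,R)]
n=ls[0][0];u=ls[2][0]
mid1=(n@P.mean(0)+n@S.mean(0))/2;mid2=(u@Q.mean(0)+u@R.mean(0))/2
print("w",n@(S.mean(0)-P.mean(0)),u@(R.mean(0)-Q.mean(0)),"c",np.linalg.solve([n,u],[mid1,mid2]))
E
```

```text
centre [0.551 0.132] r [0.0225 0.0224 0.0229 0.0227 0.0221 0.0225]
[   2.3034  -58.8937 -117.9388 -177.8831  119.391    62.9582] [ 2.3034  1.1063  2.0612  2.1169 59.391   2.9582]
boss mod60 1.6589756834877283 slot 31.65897568348773
spindle [[0.5511 0.1322]]
edge mod90 71.19077923767495
edge mod90 72.29334562151725
edge mod90 70.36250319176219
edge mod90 73.6743091405539
[[0.5211 0.1882]
 [0.5796 0.0746]] [0.5503 0.1314]
72.87177846977164
70.07933180994968
w 0.11258037931396096 -0.11291244700855252 c [0.5501 0.1312]
```

The nut centre is about (0.5505, 0.1315). The plate yaw is 71.8° mod 90 and the slots are at 31.7° mod 60. Both hole-axis candidates fall near the edge of the stated start range: 71.8° needs a turn of about 20°, and -18.2° needs about 50°. So I need to see the hole itself, and the first scene picture looks along 71.8°.

```bash
python3 - <<'E'
from h import *
m=vision.camera_model("scene");a=cv2.imread("pics/scene.png")
u,v=w2p(m,[.5505,.1315,.07]).astype(int);print(u,v)
c=cv2.resize(a[v-20:v+30,u-30:u+30],None,fx=12,fy=12,interpolation=cv2.INTER_CUBIC)
cv2.imwrite("pics/s1.png",c)
E
```

```text
273 196
```

View pics/s1.png

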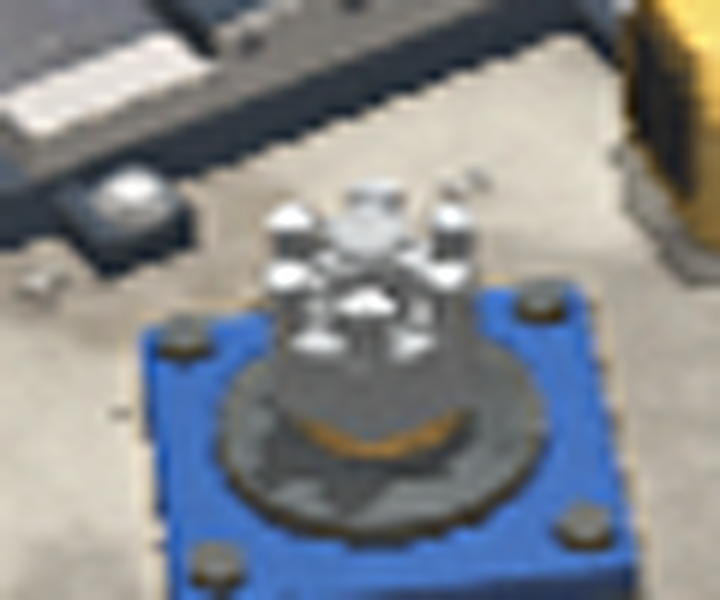

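In the first scene picture the front boss at crop (368,300) faces that camera and hides the hole, while the lit slot floors show at (315,345) and (410,345). Both candidates need at least 20° clockwise, so I'll grip the nut, turn it that far and look again. First I rotate the tool so that its y axis is at 31.7°.

```bash
python3 -m handwheel '[{"xyz":[5.2,-4.2,0],"delta_rot":[0,0,-0.9],"hand":-1},{"xyz":[5.2,-4.2,0],"delta_rot":[0,0,-0.9],"hand":-1},{"xyz":[5.2,-4.2,0],"delta_rot":[0,0,-0.9],"hand":-1},{"xyz":[5.2,-4.2,0],"delta_rot":[0,0,-0.9],"hand":-1},{"xyz":[5.2,-4.2,0],"delta_rot":[0,0,-0.9],"hand":-1}]'
python3 -m handwheel '[{"xyz":[0,0,0],"delta_rot":[0,0,-0.913],"hand":-1},{"xyz":[0,0,0],"delta_rot":[0,0,-0.913],"hand":-1},{"xyz":[0,0,0],"delta_rot":[0,0,-0.913],"hand":-1},{"xyz":[0,0,0],"delta_rot":[0,0,-0.913],"hand":-1},{"xyz":[0,0,0],"delta_rot":[0,0,-0.913],"hand":-1}]'
python3 - <<'E'
from h import *
s,m,a=snap("wrist","w2.png")
print(s["position"],s["tcp_rot"][:,1],s["time_s"])
u,v=w2p(m,[.5505,.1315,.08]).astype(int);x0,y0=u-150,v-120
print(x0,y0);cv2.imwrite("pics/w2c.png",cv2.resize(a[max(0,y0):y0+240,x0:x0+300],None,fx=2.5,fy=2.5,interpolation=cv2.INTER_CUBIC))
E
```

```text
time_s: 2.65
position: [0.5497, 0.1283, 0.1454]
tcp_rot: [[0.348, 0.937, 0.0], [0.937, -0.348, -0.0], [-0.0, 0.0, -1.0]]
force: [-0.5, 0.3, 0.2]
opening: 0.998
grasp_force: 0.0
time_s: 3.28
position: [0.5497, 0.1282, 0.1454]
tcp_rot: [[-0.529, 0.849, 0.0], [0.849, 0.529, -0.0], [-0.001, 0.0, -1.0]]
force: [0.2, 0.6, 0.5]
opening: 0.997
grasp_force: 0.0
[0.5497 0.1282 0.1454] [0.8486 0.5291 0.0002] 3.275
174 133
```

View pics/w2c.png

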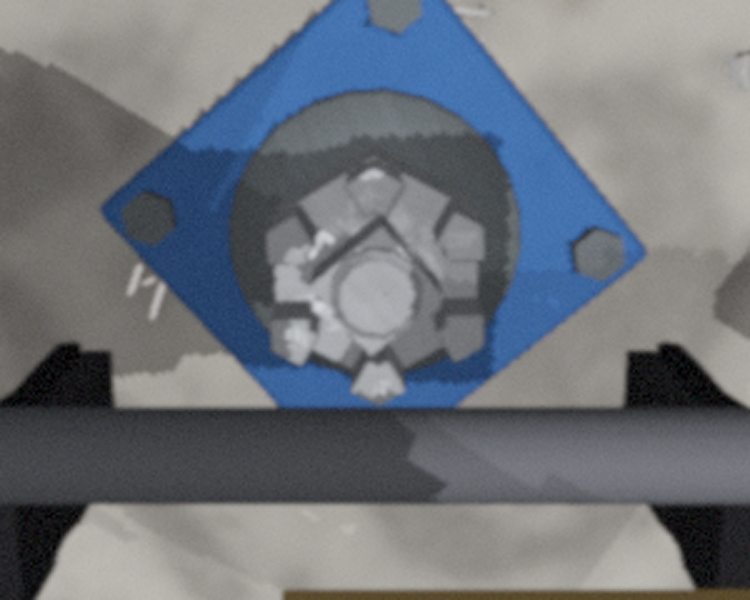

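The nut's flats now stand vertical at left and right of the crop, parallel to the pads. Bosses are at (375,190), (462,237), (462,337), (378,380), (297,340) and (293,238), the spindle top at (376,292), and the bolts at (148,217) and (597,252).

```bash
python3 - <<'E'
from h import *
m=dict(np.load("pics/w2.npz"))
f=lambda l,z:np.array([p2w(m,174+u/2.5,133+v/2.5,z)[:2] for u,v in l])
B=f([(375,190),(462,237),(462,337),(378,380),(297,340),(293,238)],.074)
c=B.mean(0);d=B-c;print("centre",c,"r",np.linalg.norm(d,axis=1))
an=np.degrees(np.arctan2(d[:,1],d[:,0]));print(an%60)
print("slot",(np.degrees(np.angle(np.exp(1j*np.radians(an*6)).mean()))/6+30)%60,"spindle",f([(376,292)],.08))
E_=f([(148,217),(597,252)],.017);t=E_[1]-E_[0];print(E_.mean(0),(np.degrees(np.arctan2(t[1],t[0]))-45)%90)
for e in([(105,208),(275,395)],[(105,208),(320,15)],[(645,250),(455,405)],[(645,250),(450,10)]):
    e=f(e,.012);t=e[1]-e[0];print(np.degrees(np.arctan2(t[1],t[0]))%90)
s=bot.read_state();R=s["tcp_rot"];print(R.T@(np.array([.5505,.1315,.044])-s["position"])*1e3)
E
```

```text
centre [0.5498 0.133 ] r [0.0229 0.0226 0.0229 0.0224 0.0226 0.0227]
[3.7264 4.2551 0.9888 2.2242 5.6546 0.5161]
slot 32.89313766620186 spindle [[0.549  0.1334]]
[0.5491 0.1327] 72.42975606644019
71.73521580373202
72.8045943388654
73.56413281031608
72.5823466162615
[  2.3639   2.4551 101.4086]
```

```bash
python3 -m handwheel '[{"xyz":[3.4,2.5,40],"delta_rot":[0,0,0],"hand":-1},{"xyz":[3.4,2.5,70],"delta_rot":[0,0,0],"hand":-1},{"xyz":[3.4,2.5,99],"delta_rot":[0,0,0],"hand":-1},{"xyz":[3.4,2.5,99],"delta_rot":[0,0,0],"hand":-0.5},{"xyz":[3.4,2.5,99],"delta_rot":[0,0,0],"hand":0}]'
python3 -m handwheel '[{"xyz":[0,0,0],"delta_rot":[0,0,0],"hand":1},{"xyz":[0,0,0],"delta_rot":[0,0,0],"hand":1},{"xyz":[0,0,0],"delta_rot":[0,0,0],"hand":1},{"xyz":[0,0,0],"delta_rot":[0,0,0],"hand":1},{"xyz":[0,0,0],"delta_rot":[0,0,0],"hand":1}]'
```

```text
time_s: 3.95
position: [0.5502, 0.1331, 0.0472]
tcp_rot: [[-0.524, 0.852, 0.001], [0.852, 0.524, -0.0], [-0.001, 0.001, -1.0]]
force: [0.6, 0.3, 0.4]
opening: 0.852
grasp_force: 0.0
time_s: 4.58
position: [0.5488, 0.133, 0.0474]
tcp_rot: [[-0.527, 0.85, -0.001], [0.85, 0.527, -0.001], [-0.001, -0.001, -1.0]]
force: [-3.0, -3.3, 6.1]
opening: 0.57
grasp_force: 30.0
```

```bash
python3 -m handwheel '[{"xyz":[0,0,0],"delta_rot":[0,0,0.08],"hand":1},{"xyz":[0,0,0],"delta_rot":[0,0,0.16],"hand":1},{"xyz":[0,0,0],"delta_rot":[0,0,0.24],"hand":1},{"xyz":[0,0,0],"delta_rot":[0,0,0.33],"hand":1},{"xyz":[0,0,0],"delta_rot":[0,0,0.33],"hand":1}]'
python3 -m handwheel '[{"xyz":[0,0,0],"delta_rot":[0,0,0],"hand":-1},{"xyz":[0,0,0],"delta_rot":[0,0,0],"hand":-1},{"xyz":[0,0,0],"delta_rot":[0,0,0],"hand":-1},{"xyz":[0,0,-45],"delta_rot":[0,0,0],"hand":-1},{"xyz":[0,0,-70],"delta_rot":[0,0,0],"hand":-1}]'
python3 - <<'E'
from h import *
s,m,a=snap("wrist","w3.png")
print(s["position"],s["tcp_rot"][:,1],s["time_s"])
u,v=w2p(m,[.55,.1325,.08]).astype(int);x0,y0=u-150,v-120
print(x0,y0);cv2.imwrite("pics/w3c.png",cv2.resize(a[max(0,y0):y0+240,x0:x0+300],None,fx=2.5,fy=2.5,interpolation=cv2.INTER_CUBIC))
E
```

```text
time_s: 5.2
position: [0.5493, 0.1332, 0.0474]
tcp_rot: [[-0.22, 0.975, 0.0], [0.975, 0.22, -0.0], [-0.0, 0.0, -1.0]]
force: [-1.3, -1.5, 5.8]
opening: 0.568
grasp_force: 29.8
time_s: 5.82
position: [0.55, 0.1337, 0.1178]
tcp_rot: [[-0.221, 0.975, 0.002], [0.975, 0.221, 0.0], [-0.0, 0.002, -1.0]]
force: [0.6, 0.3, 0.1]
opening: 0.977
grasp_force: 0.0
[0.55   0.1337 0.1178] [0.9752 0.2212 0.0015] 5.825
170 156
```

View pics/w3c.png

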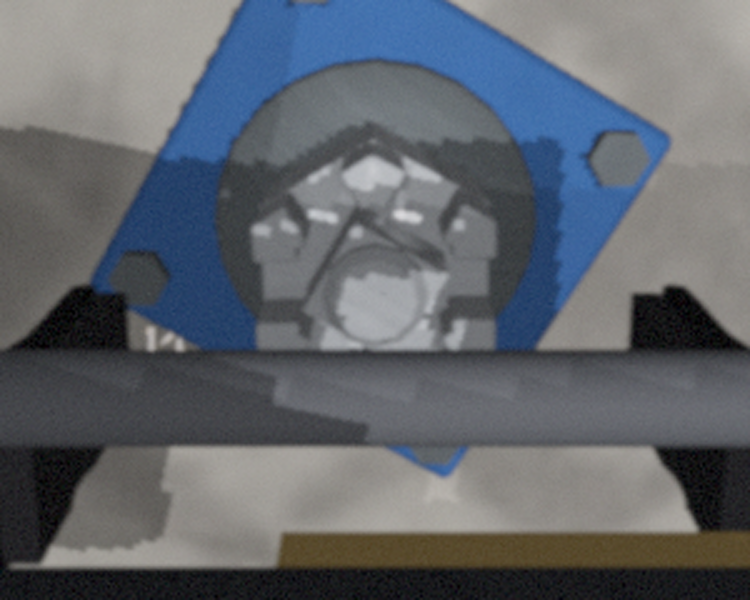

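The nut now has its slots at 12.7°, 72.7° and 132.7°, and the upper right slot at crop (430,200) squares up with a spindle face. The scene camera looks down the 72° axis, so I'll use it to see whether the hole is there.

```bash
python3 - <<'E'
from h import *
s,m,a=snap("scene","s2.png")
ax=np.array([np.cos(np.radians(-107.8)),np.sin(np.radians(-107.8))])
for z in(.058,.064,.070,.077):
    print(z,w2p(m,[*(np.array([.550,.1325])+.011*ax),z]))
p=w2p(m,[.55,.1325,.064]).astype(int);u,v=p
print(u,v);cv2.imwrite("pics/s2c.png",cv2.resize(a[v-15:v+15,u-20:u+20],None,fx=20,fy=20,interpolation=cv2.INTER_CUBIC))
g=a.mean(2).astype(int);print(g[v-8:v+12,u-10:u+11])
E
```

```text
0.058 [274.0293 201.9391]
0.064 [273.917  200.3388]
0.07 [273.8042 198.7308]
0.077 [273.6719 196.845 ]
273 198
[[125 169 174 181 184 185 186 189 192 197 198 202 207 180 170 198 197 199
  181 153 172]
 [127 165 166 165 175 185 193 197 198 200 202 170 146 151 111 172 180 159
  179 149 141]
 [133 155 154 131 194 252 196 164 205 203 204 192 149 106  86 107 153 175
  171 169 171]
 [157 155 152 159 160 156 139 127 161 129 138 171 127 108  96 100 150 173
  174 175 183]
 [156 154 153 141 110  87 106 111 140 180 177 180 182 156  90 100 157 165
  132 155 190]
 [154 159 152 142 107  87  87  87 144 192 180 182 179 160 106 102 155 180
  148 108 149]
 [161 144 120 110  93  89  77  80 106 132 164 174 155 123  91  81 126 150
  160 139 115]
 [157 128 100 102  99  92  86  91  95 101 122 126 121 164 171 109  89  88
  100  90 115]
 [146 116  85  87  87 124 131 110  99  98  94 104 106  99 101  92 121 121
   86  75 118]
 [153 116  83  91  94 127 123  86  94  92  94  98  91 112 172 195 182 145
   88  72 114]
 [156 125  81  90  87 103 105 101 104 100  96 104  94 108 167 204 178 101
   88  82  92]
 [133  83  81  88  98 103  93 104 114 117  98 106  94  89  97 104  88  73
   96  86  87]
 [136 112  83  94 101  95  78  88  99  85  82 100  96  83  78  91  77 114
  146  87  91]
 [119 107  79  94 104  96  83  90  93  89  88  96  97  89  84  98  85  91
  104  74  77]
 [118 106  79  84  87  93  90  94  95  88 173 222 190 151  86  97  86  74
   78  77  74]
 [107  86  87  84  81  85  85  88  93  92 108 121 141 149  85  72  81  81
   77  78  71]
 [104 104  88  86  81  83  73  64  86  96  92  92  96 101  95  97  91  84
   77  79  67]
 [113  97  83  81  81  79  85  86  95  97  93  94  94  92  96 100  97  82
   78  69  61]
 [103 101  98  88  82  84  86  87  97  94  96  96  95  94  94  95  96  84
   78  66  59]
 [105 111  95  72  82  84  82  85  95  96  96  95  98  94  98  99  98  88
   73  62  59]]
```

View pics/s2c.png

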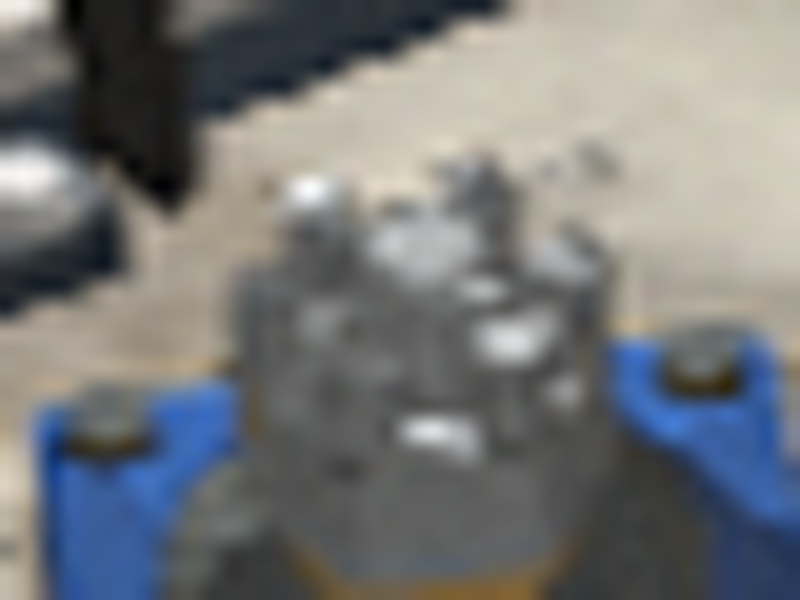

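The scene pixels are too coarse here: the face behind the near slot at crop (420,345) is uniformly grey and tells me nothing. I'll work out an oblique wrist view along the 72.7° slot.

```bash
python3 - <<'E'
from h import *
from scipy.spatial.transform import Rotation as Ro
s=bot.read_state();R=s["tcp_rot"];p=s["position"];m=vision.camera_model("wrist");T=m["camera_from_world"]
cw=-T[:3,:3].T@T[:3,3];ct=R.T@(cw-p);dt=R.T@(-T[2,:3]);print("cam in tool",ct,dt)
tilt0=np.degrees(np.arctan2(-dt[0],dt[2]))
for yaw,e in((72.5,45),(72.5,40),(72.5,50)):
    y=np.radians(yaw);X=np.array([np.cos(y),np.sin(y),0]);Z=np.array([0,0,-1.])
    a=np.radians(90-e-tilt0)
    z=np.cos(a)*Z-np.sin(a)*X;x=np.cos(a)*X+np.sin(a)*Z;Rn=np.c_[x,np.cross(z,x),z]
    d=Rn@dt;D=.24;q=np.array([.55,.1325,.066])-D*d-Rn@ct
    # joint feasibility unknown
    print(yaw,e,"pos",q,"cam",q+Rn@ct,"rotvec",Ro.from_matrix(R.T@Rn).as_rotvec(),"shift",R.T@(q-p)*1e3)
E
```

```text
cam in tool [ 0.0658 -0.     -0.1529] [-0.2396  0.0001  0.9709]
72.5 45 pos [0.5603 0.1653 0.1388] cam [0.601  0.2944 0.2357] rotvec [ 0.1498 -0.5313  0.5136] shift [ 28.7203  15.6893 -19.6345]
72.5 40 pos [0.5622 0.1712 0.1356] cam [0.6053 0.3078 0.2203] rotvec [ 0.1728 -0.6164  0.5088] shift [ 34.0925  18.8041 -16.3478]
72.5 50 pos [0.5584 0.1591 0.1416] cam [0.5964 0.2796 0.2499] rotvec [ 0.1268 -0.4461  0.5178] shift [ 23.1229  12.4391 -22.3674]
```

```bash
python3 -m handwheel '[{"xyz":[15,8,-30],"delta_rot":[0,0,0],"hand":-1},{"xyz":[29,16,-30],"delta_rot":[0.15,-0.531,0.514],"hand":-1},{"xyz":[29,16,-20],"delta_rot":[0.15,-0.531,0.514],"hand":-1},{"xyz":[29,16,-20],"delta_rot":[0.15,-0.531,0.514],"hand":-1},{"xyz":[29,16,-20],"delta_rot":[0.15,-0.531,0.514],"hand":-1}]'
python3 -m handwheel '[{"xyz":[0,0,0],"delta_rot":[0,0,0],"hand":-1},{"xyz":[0,0,0],"delta_rot":[0,0,0],"hand":-1},{"xyz":[0,0,0],"delta_rot":[0,0,0],"hand":-1},{"xyz":[0,0,0],"delta_rot":[0,0,0],"hand":-1},{"xyz":[0,0,0],"delta_rot":[0,0,0],"hand":-1}]'
python3 - <<'E'
from h import *
s,m,a=snap("wrist","w4.png")
u,v=w2p(m,[.55,.1325,.066]).astype(int);x0,y0=u-100,v-75
print(s["position"],x0,y0,w2p(m,[.55,.1325,.08]));cv2.imwrite("pics/w4c.png",cv2.resize(a[max(0,y0):y0+150,x0:x0+200],None,fx=4,fy=4,interpolation=cv2.INTER_CUBIC))
E
```

```text
time_s: 6.55
position: [0.5577, 0.1657, 0.1354]
tcp_rot: [[0.242, 0.958, -0.155], [0.827, -0.287, -0.484], [-0.508, -0.011, -0.861]]
force: [-0.1, -0.3, -0.4]
opening: 0.998
grasp_force: 0.0
time_s: 7.18
position: [0.5586, 0.1649, 0.1371]
tcp_rot: [[0.241, 0.958, -0.152], [0.83, -0.285, -0.479], [-0.503, -0.01, -0.864]]
force: [0.2, 1.0, -0.4]
opening: 1.002
grasp_force: 0.0
[0.5586 0.1649 0.1371] 224 166 [324.2657 258.5673]
```

View pics/w4c.png

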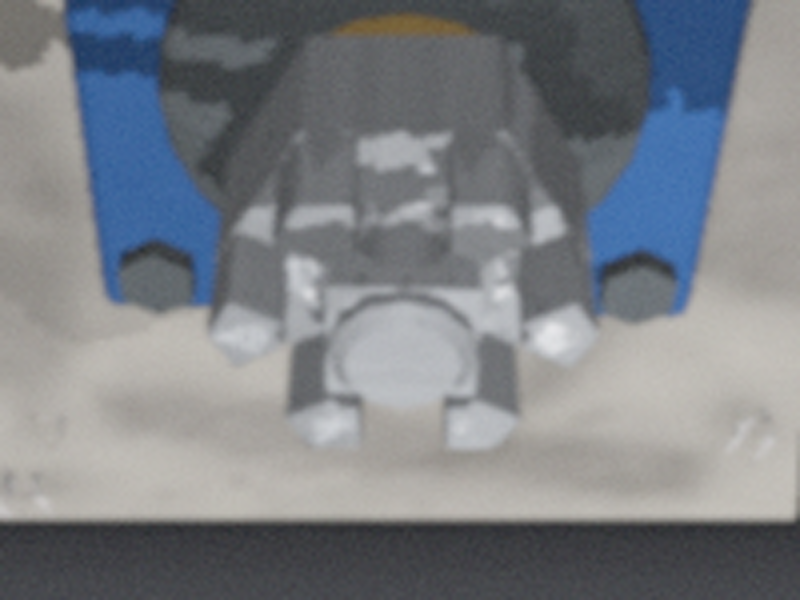

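The view is upside down. The slot floor is at crop (405,155), and behind it the rounded dark mouth of the cross hole spans x 360–450 down to y 255, centred in the slot (358–450). So the hole lies along 72° and the nut is at the right slot. Next I'll refine the angles and work out the move to the cradle.

```bash
python3 - <<'E'
from h import *
from scipy.spatial.transform import Rotation as Ro
ang=lambda a,b:np.degrees(np.arctan2(*(b-a)[1::-1]))
for n,x0,y0,k,b,z in(("w3",170,156,2.5,[(138,278),(617,158)],45),("w4",224,166,4,[(157,280),(640,288)],0)):
    m=dict(np.load(f"pics/{n}.npz"));P=[p2w(m,x0+u/k,y0+v/k,.017) for u,v in b];print(n,(ang(*P)-z)%90,(P[0]+P[1])/2)
    if n=="w4":
        for b in([(245,337),(560,334)],[(330,427),(482,427)],[(318,215),(485,217)]):
            P=[p2w(m,x0+u/k,y0+v/k,.074) for u,v in b];print(" nut",ang(*P)%90)
        print("spindle",p2w(m,x0+403/k,y0+350/k,.08))
m=vision.camera_model("top")
tip=p2w(m,367.6,256,.032);band=p2w(m,378.4,285,.034);print("pin",tip,band,ang(band,tip),np.linalg.norm(tip-band))
s=bot.read_state();R=s["tcp_rot"];p=s["position"]
y=np.radians(19.5);Rn=np.c_[[np.cos(y),np.sin(y),0],[np.sin(y),-np.cos(y),0],[0,0,-1]]
q=band+.027*np.array([np.cos(y),np.sin(y),0]);q[2]=.15
print("rotvec",Ro.from_matrix(R.T@Rn).as_rotvec(),"shift",R.T@(q-p)*1e3,q)
E
```

```text
w3 72.31903544400862 [0.5494 0.1326 0.017 ]
w4 72.74298112882002 [0.537  0.0907 0.017 ]
 nut 74.88116907084999
 nut 74.17229835669322
 nut 73.0989216275405
spindle [0.5514 0.1364 0.08  ]
pin [ 0.5212 -0.2294  0.032 ] [ 0.4569 -0.253   0.034 ] 20.127283217582182 0.0684493246250665
rotvec [0.2386 0.4917 0.9218] shift [-364.3898   43.2827  196.3717] [ 0.4824 -0.244   0.15  ]
```

```bash
python3 -m handwheel '[{"xyz":[-30,0,-52],"delta_rot":[0,0,0],"hand":-1},{"xyz":[-70,6,-20],"delta_rot":[0.04,0.082,0.154],"hand":-1},{"xyz":[-115,12,5],"delta_rot":[0.08,0.164,0.307],"hand":-1},{"xyz":[-160,18,35],"delta_rot":[0.12,0.246,0.461],"hand":-1},{"xyz":[-205,24,65],"delta_rot":[0.16,0.328,0.615],"hand":-1}]'
cat >> h.py <<'E'
from scipy.spatial.transform import Rotation as Ro
def go(q,yaw):
    s=bot.read_state();R=s["tcp_rot"];p=s["position"];y=np.radians(yaw)
    Rn=np.c_[[np.cos(y),np.sin(y),0],[np.sin(y),-np.cos(y),0],[0,0,-1]]
    print("t",s["time_s"],"pos",p,"rotvec",Ro.from_matrix(R.T@Rn).as_rotvec(),"shift",R.T@(np.array(q)-p)*1e3)
E
python3 -c "
from h import *
go([.4824,-.244,.15],20)"
```

```text
time_s: 7.85
position: [0.5226, -0.0445, 0.1839]
tcp_rot: [[0.791, 0.603, -0.103], [0.588, -0.796, -0.145], [-0.169, 0.054, -0.984]]
force: [0.7, -0.1, 0.3]
opening: 1.0
grasp_force: 0.0
t 7.85 pos [ 0.5226 -0.0445  0.1839] rotvec [0.0788 0.1609 0.2937] shift [-143.3002  132.7782   66.311 ]
```

```bash
python3 -m handwheel '[{"xyz":[-40,36,10],"delta_rot":[0.079,0.161,0.294],"hand":-1},{"xyz":[-80,74,30],"delta_rot":[0.079,0.161,0.294],"hand":-1},{"xyz":[-120,110,50],"delta_rot":[0.079,0.161,0.294],"hand":-1},{"xyz":[-143,133,66],"delta_rot":[0.079,0.161,0.294],"hand":-1},{"xyz":[-143,133,66],"delta_rot":[0.079,0.161,0.294],"hand":-1}]'
python3 - <<'E'
from h import *
s,m,a=snap("wrist","w5.png")
print(s["position"],s["tcp_rot"])
hsv=cv2.cvtColor(np.ascontiguousarray(a),cv2.COLOR_BGR2HSV)
u,v=w2p(m,[.4569,-.253,.032]).astype(int);print("band pred",u,v)
# red handle
mk=cv2.inRange(hsv,(0,180,120),(6,255,255))|cv2.inRange(hsv,(174,180,120),(180,255,255))
n,l,st,c=cv2.connectedComponentsWithStats(mk)
i=1+np.argmax(st[1:,4]);print("red",st[i],c[i])
print(cv2.minAreaRect(np.argwhere(l==i)[:,::-1].astype(np.float32)))
x0,y0=max(0,u-100),max(0,v-140)
print(x0,y0);cv2.imwrite("pics/w5c.png",cv2.resize(a[y0:y0+200,x0:x0+200],None,fx=3,fy=3,interpolation=cv2.INTER_CUBIC))
E
```

```text
time_s: 8.48
position: [0.4826, -0.2452, 0.1497]
tcp_rot: [[0.94, 0.342, -0.004], [0.342, -0.94, -0.001], [-0.005, -0.0, -1.0]]
force: [-0.4, -0.2, 0.7]
opening: 0.999
grasp_force: 0.0
[ 0.4826 -0.2452  0.1497] [[ 0.9398  0.3416 -0.0044]
 [ 0.3416 -0.9398 -0.0012]
 [-0.0045 -0.0003 -1.    ]]
band pred 320 271
red [133   0  62  34 704] [159.446   14.2202]
((162.01467895507812, 10.691177368164062), (18.35034942626953, 65.85545349121094), 59.03623962402344)
220 131
```

View pics/w5c.png

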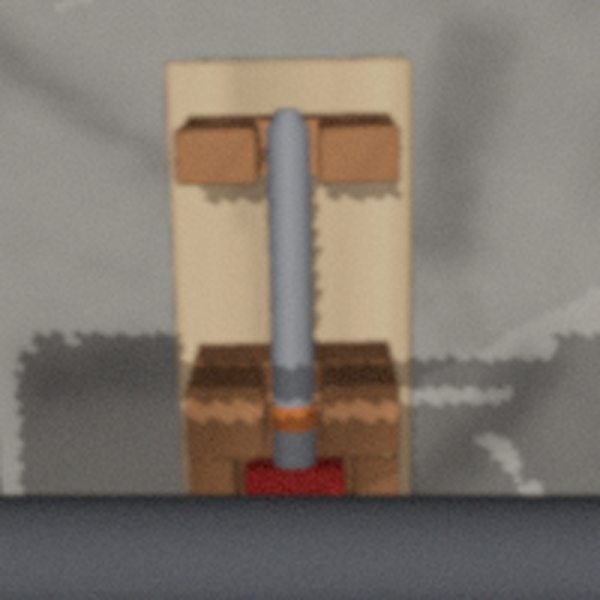

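The wrist crop shows the pin running from its tip at (288,110) to the band's front edge at about (294,403), nearly vertical in the picture. That was my tenth picture, so from here I go by numbers only.

```bash
python3 - <<'E'
from h import *
m=dict(np.load("pics/w5.npz"))
f=lambda u,v,z:p2w(m,220+u/3,131+v/3,z)
tip=f(288,110,.032);b=f(293,404,.037);mid=[f(288,200,.034),f(292,350,.034)]
d=tip-b;yaw=np.degrees(np.arctan2(d[1],d[0]));print(tip,b,yaw,np.linalg.norm(d[:2]))
t=mid[0]-mid[1];print(np.degrees(np.arctan2(t[1],t[0])))
L=[f(166,62,.008),f(185,490,.008)];Rr=[f(410,60,.008),f(410,400,.008)]
for e in(L,Rr): t=e[0]-e[1];print("cradle edge",np.degrees(np.arctan2(t[1],t[0])))
e=(f(166,62,.008)+f(410,60,.008))/2;print("cradle front mid",e, "front edge dir",np.degrees(np.arctan2(*(f(166,62,.008)-f(410,60,.008))[1::-1])))
y=np.radians(yaw);ax=np.array([np.cos(y),np.sin(y),0]);q=b+.0195*ax;q[2]=.025;print(q);go(q,yaw)
E
```

```text
[ 0.5239 -0.2258  0.032 ] [ 0.4619 -0.2495  0.037 ] 20.89071695286601 0.06637392699326676
21.36200463457103
cradle edge 21.03405347357397
cradle edge 21.251739517999354
cradle front mid [ 0.5329 -0.2222  0.008 ] front edge dir 110.48235997195083
[ 0.4801 -0.2425  0.025 ]
t 8.525 pos [ 0.4827 -0.2434  0.15  ] rotvec [-0.0013  0.0045 -0.0141] shift [ -1.6174  -1.5517 124.9671]
```

```bash
python3 -m handwheel '[{"xyz":[-1,-1.5,50],"delta_rot":[0,0.004,-0.017],"hand":-1},{"xyz":[-1,-1.5,85],"delta_rot":[0,0.004,-0.017],"hand":-1},{"xyz":[-1,-1.5,110],"delta_rot":[0,0.004,-0.017],"hand":-1},{"xyz":[-1,-1.5,125],"delta_rot":[0,0.004,-0.017],"hand":-1},{"xyz":[-1,-1.5,125],"delta_rot":[0,0.004,-0.017],"hand":0}]'
python3 -m handwheel '[{"xyz":[0,0,0],"delta_rot":[0,0,0],"hand":1},{"xyz":[0,0,0],"delta_rot":[0,0,0],"hand":1},{"xyz":[0,0,0],"delta_rot":[0,0,0],"hand":1},{"xyz":[0,0,0],"delta_rot":[0,0,0],"hand":1},{"xyz":[0,0,0],"delta_rot":[0,0,0],"hand":1}]'
```

```text
time_s: 9.15
position: [0.4812, -0.2403, 0.0247]
tcp_rot: [[0.932, 0.363, -0.002], [0.363, -0.932, 0.002], [-0.001, -0.002, -1.0]]
force: [-0.2, -0.4, 0.3]
opening: 0.95
grasp_force: 0.0
time_s: 9.78
position: [0.4813, -0.2416, 0.0252]
tcp_rot: [[0.932, 0.362, -0.0], [0.362, -0.932, 0.0], [-0.0, -0.0, -1.0]]
force: [-0.3, -0.9, -0.3]
opening: 0.404
grasp_force: 0.0
```

```bash
python3 -m handwheel '[{"xyz":[0,0,0],"delta_rot":[0,0,0],"hand":1},{"xyz":[0,0,0],"delta_rot":[0,0,0],"hand":1},{"xyz":[0,0,0],"delta_rot":[0,0,0],"hand":1},{"xyz":[0,0,0],"delta_rot":[0,0,0],"hand":1},{"xyz":[0,0,0],"delta_rot":[0,0,0],"hand":1}]'
```

```text
time_s: 10.4
position: [0.4813, -0.2416, 0.0251]
tcp_rot: [[0.932, 0.362, -0.0], [0.362, -0.932, 0.0], [-0.0, -0.0, -1.0]]
force: [0.5, -1.4, -0.8]
opening: 0.101
grasp_force: 30.0
```

```bash
python3 -m handwheel '[{"xyz":[0,0,-10],"delta_rot":[0,0,0],"hand":1},{"xyz":[0,0,-30],"delta_rot":[0,0,0],"hand":1},{"xyz":[0,0,-60],"delta_rot":[0,0,0],"hand":1},{"xyz":[0,0,-95],"delta_rot":[0,0,0],"hand":1},{"xyz":[0,0,-95],"delta_rot":[0,0,0],"hand":1}]'
python3 - <<'E'
from h import *
s,m,a=snap("wrist","w6.png")
R=s["tcp_rot"];p=s["position"]
w=lambda x,y,z:w2p(m,p+R@np.array([x,y,z]))
print(p,s["grasp_force"],"pred tip",w(.047,0,-.007),"band",w(-.021,0,-.007),"tipshank",w(.02,0,-.007))
hsv=cv2.cvtColor(np.ascontiguousarray(a),cv2.COLOR_BGR2HSV)
mk=cv2.inRange(hsv,(8,150,120),(18,255,255));n,l,st,c=cv2.connectedComponentsWithStats(mk)
for i in range(1,n):
    if st[i,4]>25:print("or",st[i],c[i])
g=a.mean(2).astype(int);u,v=w(.047,0,-.007).astype(int)
print("col",[ (r,list(g[r,u-14:u+16:2])) for r in range(v-20,v+40,4)])
go([.5222,.0451,.13],72.4)
E
```

```text
time_s: 11.02
position: [0.4829, -0.2427, 0.123]
tcp_rot: [[0.932, 0.362, 0.005], [0.362, -0.932, -0.004], [0.003, 0.005, -1.0]]
force: [-0.0, -0.1, -1.5]
opening: 0.1
grasp_force: 30.0
[ 0.4829 -0.2427  0.123 ] 29.996357280761003 pred tip [323.1208 189.5238] band [322.7941 358.6971] tipshank [322.9827 261.0273]
or [311 365  22   4  56] [321.4464 366.8929]
col [(169, [np.int64(173), np.int64(172), np.int64(173), np.int64(177), np.int64(176), np.int64(180), np.int64(179), np.int64(181), np.int64(181), np.int64(181), np.int64(182), np.int64(179), np.int64(182), np.int64(182), np.int64(182)]), (173, [np.int64(172), np.int64(171), np.int64(176), np.int64(175), np.int64(177), np.int64(179), np.int64(179), np.int64(181), np.int64(181), np.int64(182), np.int64(181), np.int64(182), np.int64(181), np.int64(183), np.int64(184)]), (177, [np.int64(101), np.int64(104), np.int64(103), np.int64(103), np.int64(103), np.int64(102), np.int64(102), np.int64(106), np.int64(103), np.int64(102), np.int64(103), np.int64(87), np.int64(83), np.int64(77), np.int64(81)]), (181, [np.int64(119), np.int64(140), n
[... 2176 characters left out ...]
 np.int64(159), np.int64(156), np.int64(153), np.int64(145), np.int64(131), np.int64(116), np.int64(117), np.int64(146)]), (221, [np.int64(111), np.int64(124), np.int64(140), np.int64(152), np.int64(155), np.int64(160), np.int64(164), np.int64(160), np.int64(154), np.int64(155), np.int64(145), np.int64(130), np.int64(111), np.int64(115), np.int64(124)]), (225, [np.int64(109), np.int64(129), np.int64(144), np.int64(151), np.int64(157), np.int64(162), np.int64(164), np.int64(158), np.int64(157), np.int64(153), np.int64(141), np.int64(130), np.int64(114), np.int64(120), np.int64(125)])]
t 11.075 pos [ 0.4819 -0.2419  0.1215] rotvec [ 0.0023 -0.0002 -0.8934] shift [ 141.4785 -252.9734   -8.8802]
```

The pin is held at about x = 23 mm: its tip shows at row ~195 and the orange band at row 365, both in line with the tool. I'll carry it to the pre-insert pose.

```bash
python3 -m handwheel '[{"xyz":[28,-50,-9],"delta_rot":[0,0,-0.178],"hand":1},{"xyz":[56,-101,-9],"delta_rot":[0,0,-0.357],"hand":1},{"xyz":[85,-152,-9],"delta_rot":[0,0,-0.535],"hand":1},{"xyz":[113,-202,-9],"delta_rot":[0,0,-0.714],"hand":1},{"xyz":[141,-253,-9],"delta_rot":[0,0,-0.892],"hand":1}]'
python3 -m handwheel '[{"xyz":[0,0,0],"delta_rot":[0,0,0],"hand":1},{"xyz":[0,0,0],"delta_rot":[0,0,0],"hand":1},{"xyz":[0,0,0],"delta_rot":[0,0,0],"hand":1},{"xyz":[0,0,0],"delta_rot":[0,0,0],"hand":1},{"xyz":[0,0,0],"delta_rot":[0,0,0],"hand":1}]'
python3 -c "
from h import *
go([.5238,.0515,.0571],72.4);print(bot.read_state()['tcp_rot'])"
```

```text
time_s: 11.7
position: [0.5203, 0.0472, 0.1278]
tcp_rot: [[0.299, 0.954, -0.003], [0.954, -0.299, 0.001], [-0.0, -0.003, -1.0]]
force: [0.3, -0.6, -0.5]
opening: 0.101
grasp_force: 30.0
time_s: 12.32
position: [0.5213, 0.0443, 0.1292]
tcp_rot: [[0.306, 0.952, -0.001], [0.952, -0.306, 0.0], [0.0, -0.001, -1.0]]
force: [-0.1, -0.3, -1.1]
opening: 0.099
grasp_force: 30.0
t 12.325 pos [0.5213 0.0443 0.1292] rotvec [-0.0007 -0.0002 -0.0034] shift [ 7.6242  0.2234 72.102 ]
[[ 0.3056  0.9521 -0.0006]
 [ 0.9521 -0.3056  0.0004]
 [ 0.0002 -0.0007 -1.    ]]
```

```bash
python3 -m handwheel '[{"xyz":[3,0.2,30],"delta_rot":[0,0,-0.003],"hand":1},{"xyz":[7.6,0.2,72],"delta_rot":[0,0,-0.003],"hand":1},{"xyz":[7.6,0.2,72],"delta_rot":[0,0,-0.003],"hand":1},{"xyz":[7.6,0.2,72],"delta_rot":[0,0,-0.003],"hand":1},{"xyz":[7.6,0.2,72],"delta_rot":[0,0,-0.003],"hand":1}]'
python3 - <<'E'
from h import *
s,m,a=snap("wrist","w7.png")
R=s["tcp_rot"];p=s["position"]
go([.5238,.0515,.0571],72.4)
h=np.array([np.cos(np.radians(72.4)),np.sin(np.radians(72.4))]);n=np.array([h[1],-h[0]])
c=np.array([.5495,.1325])
for r,z in((-25,.074),(-16,.074),(0,.08),(25,.074)):print(r,w2p(m,[*(c+h*r/1e3),z]),w2p(m,[*(c+h*r/1e3+n*.0065),z])[0])
print("tip",w2p(m,p+R@[.045,0,-.007]))
g=a.mean(2).astype(int)
print(g.shape)
for r in range(60,240,6):print(r,*g[r,270:374:3])
E
```

```text
time_s: 12.95
position: [0.525, 0.0522, 0.0588]
tcp_rot: [[0.301, 0.954, 0.003], [0.954, -0.301, -0.0], [0.001, 0.003, -1.0]]
force: [0.1, -0.6, -0.9]
opening: 0.099
grasp_force: 30.0
t 13.0 pos [0.5248 0.0522 0.0588] rotvec [ 0.0025 -0.0008  0.0013] shift [-0.9981 -0.7731  1.6907]
-25 [319.8919 158.2241] 339.2930414707726
-16 [319.927  130.4341] 339.6411795486992
0 [319.9861  75.9486] 341.23949324487717
25 [320.1022  -8.4165] 341.3806027829377
tip [322.1247 196.4291]
(480, 640)
60 192 193 194 199 205 215 192 164 146 151 178 191 193 193 190 192 193 190 190 193 191 191 196 194 178 158 162 194 201 219 217 199 200 200 200
66 194 195 204 211 218 143 188 152 147 189 195 194 195 194 196 193 190 190 188 189 190 191 193 196 197 189 159 165 202 216 213 216 211 207 198
72 219 216 209 220 230 183 174 147 160 194 195 195 194 193 193 192 191 189 185 187 187 187 191 192 193 194 163 159 193 219 225 223 224 231 227
78 192 227 212 206 144 139 144 128 183 196 198 197 199 199 199 197 196 197 197 191 190 193 194 195 195 199 185 155 174 221 218 222 228 206 75
84 94 218 227 216 198 139 158 136 149 193 192
[... 2846 characters left out ...]
1 121 116
210 116 119 115 117 113 112 114 114 116 97 76 80 80 115 148 164 179 184 180 175 163 138 116 114 113 114 116 115 118 118 116 115 113 116 114
216 93 95 89 97 95 95 94 97 88 67 72 68 72 116 146 166 177 184 181 174 163 133 98 94 95 100 97 98 99 95 94 96 97 97 95
222 164 158 164 169 171 170 172 174 162 122 122 127 123 116 147 168 178 182 180 175 161 145 177 176 173 171 173 173 175 175 173 175 172 172 172
228 196 166 159 164 170 173 173 171 128 124 125 123 124 114 148 165 177 183 178 175 160 141 174 174 172 174 173 173 174 173 173 173 169 171 168
234 166 198 174 164 166 169 169 171 155 120 123 122 120 114 148 166 178 184 179 175 162 141 175 172 173 171 173 173 172 173 171 171 170 169 168
```

```bash
python3 - <<'E'
from h import *
z=np.load("pics/w7.npz");g=cv2.GaussianBlur(z["a"],(3,3),0).mean(2).astype(int)
for r in range(0,48,4):print(r,*g[r,264:380:3])
print()
for r in range(134,162,4):print(r,*g[r,292:356:2])
E
```

```text
0 128 128 149 199 201 203 205 205 206 208 209 169 112 115 114 116 116 116 117 117 115 117 115 116 115 116 188 207 208 208 208 210 221 221 200 149 127 129 128
4 128 131 180 204 206 206 205 205 208 209 209 172 116 117 117 118 117 118 118 118 118 118 118 118 118 112 190 207 208 209 217 223 225 217 207 189 135 128 128
8 127 154 201 205 205 207 205 206 209 208 209 174 110 119 117 118 119 119 119 120 119 120 120 119 118 107 190 208 211 216 220 216 215 210 208 207 173 129 129
12 136 189 204 205 206 207 206 206 209 210 209 178 148 189 190 193 199 199 199 200 203 201 201 205 202 127 190 212 211 212 209 208 207 209 209 209 204 155 128
16 166 200 204 205 206 207 207 207 209 210 209 183 146 193 193 205 213 212 211 212 211 209 208 210 206 125 189 211 214 209 208 208 210 210 210 211 210 193 134
20 181 200 204 204 206 207 207 206 208 210 210 186 136 190 192 199 212 212 212 213 211 209 197 177 159 112 189 210 209 208 209 210 212 210 211 206 179 129 115
24 107 134 182 203 206 207 208 206 208 208 209 188 137 190 192 195 211 213 211 213 211 210 184 155 154 111 175 195 195 207 211 211 210 204 175 119 85
[... 984 characters left out ...]
200 200 192 136 136 185 194 194 192 192 191
142 222 223 220 204 188 152 150 204 211 201 194 193 193 193 192 192 191 191 190 189 172 145 139 130 103 135 184 191 190 191 190 189
146 221 220 219 211 191 154 139 181 189 189 190 191 192 192 191 192 192 191 190 190 184 152 135 129 102 130 179 190 189 189 189 187
150 206 194 189 188 186 157 134 177 188 188 190 191 193 192 191 190 191 191 190 190 190 172 140 129 102 132 180 190 190 190 189 188
154 186 187 187 186 184 158 134 177 189 189 190 190 191 192 191 192 192 190 190 189 190 184 153 130 104 131 179 188 189 188 187 188
158 173 172 170 167 164 142 112 126 130 129 123 121 121 121 119 111 110 110 109 110 106 100 92 85 81 100 134 143 140 140 139 136
```

The front slot's edges are at columns 301.5 and 342.5, the rear slot's at 297 and 340.5. The nut is about 1.5° short of exact, well inside the pin's clearance. I'll correct height and side offset, then start the insertion.

```bash
python3 -m handwheel '[{"xyz":[0,-0.4,1.7],"delta_rot":[0,0,0],"hand":1},{"xyz":[0,-0.4,1.7],"delta_rot":[0,0,0],"hand":1},{"xyz":[0,-0.4,1.7],"delta_rot":[0,0,0],"hand":1},{"xyz":[0,-0.4,1.7],"delta_rot":[0,0,0],"hand":1},{"xyz":[0,-0.4,1.7],"delta_rot":[0,0,0],"hand":1}]'
python3 - <<'E'
from h import *
go([.5238,.0515,.0571],72.4)
E
```

```text
time_s: 13.62
position: [0.5233, 0.0526, 0.0555]
tcp_rot: [[0.301, 0.954, -0.001], [0.954, -0.301, 0.0], [0.0, -0.001, -1.0]]
force: [0.2, -0.7, -1.4]
opening: 0.103
grasp_force: 30.0
t 13.625 pos [0.5233 0.0526 0.0555] rotvec [-0.0007 -0.0002  0.0016] shift [-0.9265  0.7853 -1.633 ]
```

```bash
python3 - <<'E'
from h import *
P=[];A=[]
for i in range(14):
    P.append(bot.read_state()["position"]);A.append(vision.capture("wrist"))
P=np.array(P);print(P.std(0),P.mean(0),bot.read_state()["time_s"])
p=P.mean(0);h=np.array([np.cos(np.radians(72.4)),np.sin(np.radians(72.4)),0]);n=np.array([h[1],-h[0],0])
c=np.array([.5495,.1325,.0571]);print("along,lat,z to centre mm",(c-p)@h*1e3,(c-p)@n*1e3,(p-c)[2]*1e3)
g=np.mean(A,0).mean(2).astype(int)
for r in(76,88,204,216):print(r,*g[r,286:358:2])
E
```

```text
[0. 0. 0.] [0.5233 0.0526 0.0555] 14.325
along,lat,z to centre mm 84.06936086134591 0.7723707476792553 -1.6115841735933958
76 138 136 147 147 140 123 172 197 197 198 197 198 198 199 199 199 199 198 198 197 196 196 194 193 193 191 192 193 194 196 196 197 198 199 185 158
88 215 173 149 185 163 141 137 151 189 194 195 195 196 196 196 197 197 197 197 196 196 195 194 194 193 192 192 193 194 194 195 196 193 164 151 154
204 113 114 114 114 115 115 102 78 76 77 78 89 118 140 156 168 176 182 182 179 176 168 157 136 116 114 115 115 114 115 115 115 115 115 115 115
216 102 102 98 103 104 102 81 72 73 72 75 99 130 148 162 170 178 184 183 180 177 173 163 149 119 105 105 105 105 101 106 107 106 107 105 101
```

The pictures confirm the readings: the last small move overshot by about a millimetre, so the spindle is now centred at column 326 and the pin at 321. I'll correct with feedback.

```bash
cat >> h.py <<'E'
def chk(name="wrist"):
    s=bot.read_state();a=vision.capture(name);p=s["position"]
    h=np.array([np.cos(np.radians(72.4)),np.sin(np.radians(72.4)),0]);n=np.array([h[1],-h[0],0])
    c=np.array([.5495,.1325,.0571]);print(s["time_s"],"along,lat,z",(c-p)@h*1e3,(c-p)@n*1e3,(p-c)[2]*1e3,"yaw",np.degrees(np.arctan2(s["tcp_rot"][1,0],s["tcp_rot"][0,0])))
    g=cv2.GaussianBlur(a,(3,3),0).mean(2).astype(int);return g
E
python3 -m handwheel '[{"xyz":[0,1.6,-1.6],"delta_rot":[0,0,0],"hand":1},{"xyz":[0,1.6,-1.6],"delta_rot":[0,0,0],"hand":1},{"xyz":[0,1.6,-1.6],"delta_rot":[0,0,0],"hand":1},{"xyz":[0,1.6,-1.6],"delta_rot":[0,0,0],"hand":1},{"xyz":[0,1.6,-1.6],"delta_rot":[0,0,0],"hand":1}]'
python3 - <<'E'
from h import *
g=chk()
for r in(76,88,150,204,216):print(r,*g[r,286:358:2])
E
```

```text
time_s: 14.95
position: [0.5248, 0.0521, 0.0571]
tcp_rot: [[0.301, 0.954, -0.001], [0.954, -0.301, 0.0], [0.0, -0.001, -1.0]]
force: [0.2, -0.4, -1.8]
opening: 0.1
grasp_force: 30.0
14.95 along,lat,z 84.07005419725444 -0.7881492183667199 -0.021041957124254274 yaw 72.4880354232798
76 148 148 133 141 184 196 197 198 197 198 199 199 199 198 199 198 197 196 195 194 193 192 191 191 193 193 195 195 196 198 199 188 164 157 169 207
88 163 177 151 139 136 169 192 193 194 194 195 196 196 196 197 196 196 195 194 193 192 192 190 190 191 192 193 193 193 194 174 151 152 165 195 220
150 190 196 200 196 191 188 188 186 156 133 177 189 189 190 191 192 192 192 192 192 191 190 190 190 180 148 132 109 118 173 190 190 190 192 196 205
204 114 113 114 115 114 112 103 85 77 80 78 90 117 140 155 167 177 181 182 178 174 168 157 136 118 115 115 114 114 115 116 114 114 115 115 116
216 95 97 96 99 93 76 70 71 69 72 73 99 128 147 162 170 178 183 183 180 177 172 163 148 119 101 101 101 101 101 102 103 101 100 99 100
```

Spindle and pin are now both centred at column 321, at the right height. I insert in stages.

```bash
python3 -m handwheel '[{"xyz":[8,0,0],"delta_rot":[0,0,0],"hand":1},{"xyz":[14,0,0],"delta_rot":[0,0,0],"hand":1},{"xyz":[20,0,0],"delta_rot":[0,0,0],"hand":1},{"xyz":[25,0,0],"delta_rot":[0,0,0],"hand":1},{"xyz":[28,0,0],"delta_rot":[0,0,0],"hand":1}]'
python3 -m handwheel '[{"xyz":[2,0,0],"delta_rot":[0,0,0],"hand":1},{"xyz":[4,0,0],"delta_rot":[0,0,0],"hand":1},{"xyz":[6,0,0],"delta_rot":[0,0,0],"hand":1},{"xyz":[7,0,0],"delta_rot":[0,0,0],"hand":1},{"xyz":[7,0,0],"delta_rot":[0,0,0],"hand":1}]'
python3 - <<'E'
from h import *
g=chk()
E
```

```text
time_s: 15.62
position: [0.5334, 0.0793, 0.0571]
tcp_rot: [[0.301, 0.954, -0.001], [0.954, -0.301, 0.0], [0.0, -0.001, -1.0]]
force: [0.9, -0.4, -1.2]
opening: 0.103
grasp_force: 30.0
time_s: 16.25
position: [0.5354, 0.0855, 0.0571]
tcp_rot: [[0.301, 0.954, -0.001], [0.954, -0.301, 0.0], [0.0, -0.001, -1.0]]
force: [1.4, -0.9, -1.4]
opening: 0.102
grasp_force: 30.0
16.25 along,lat,z 49.05512227380747 -0.7726375779833097 0.03619708474431049 yaw 72.4867034073813
```

```bash
python3 -m handwheel '[{"xyz":[3,0,0],"delta_rot":[0,0,0],"hand":1},{"xyz":[6,0,0],"delta_rot":[0,0,0],"hand":1},{"xyz":[8,0,0],"delta_rot":[0,0,0],"hand":1},{"xyz":[10,0,0],"delta_rot":[0,0,0],"hand":1},{"xyz":[11,0,0],"delta_rot":[0,0,0],"hand":1}]'
python3 - <<'E'
from h import *
g=chk()
E
```

```text
time_s: 16.92
position: [0.5387, 0.0961, 0.0571]
tcp_rot: [[0.301, 0.954, -0.001], [0.954, -0.301, 0.0], [0.0, -0.001, -1.0]]
force: [-0.8, 0.8, -0.7]
opening: 0.104
grasp_force: 30.0
16.925 along,lat,z 37.908040680931904 -0.7398851140818377 0.009912550774426876 yaw 72.49329985661863
```

```bash
python3 -m handwheel '[{"xyz":[1,0,0],"delta_rot":[0,0,0],"hand":1},{"xyz":[2,0,0],"delta_rot":[0,0,0],"hand":1},{"xyz":[2,0,0],"delta_rot":[0,0,0],"hand":1},{"xyz":[2,0,0],"delta_rot":[0,0,0],"hand":0.6},{"xyz":[2,0,0],"delta_rot":[0,0,0],"hand":0.2}]'
python3 -m handwheel '[{"xyz":[0,0,0],"delta_rot":[0,0,0],"hand":0.1},{"xyz":[0,0,0],"delta_rot":[0,0,0],"hand":0.1},{"xyz":[0,0,0],"delta_rot":[0,0,0],"hand":0.1},{"xyz":[0,0,0],"delta_rot":[0,0,0],"hand":0.1},{"xyz":[0,0,0],"delta_rot":[0,0,0],"hand":0.1}]'
python3 - <<'E'
from h import *
a=vision.capture("wrist");hsv=cv2.cvtColor(a,cv2.COLOR_RGB2HSV)
def comps(lo,hi):
    n,l,st,c=cv2.connectedComponentsWithStats(cv2.inRange(hsv,lo,hi))
    for i in range(1,n):
        if st[i,4]>30:print(lo,st[i],c[i])
comps((8,150,80),(18,255,255));comps((0,150,80),(7,255,255));comps((173,150,80),(180,255,255))
chk()
E
```

```text
time_s: 17.6
position: [0.5423, 0.0958, 0.0576]
tcp_rot: [[0.299, 0.954, 0.005], [0.954, -0.299, -0.003], [-0.001, 0.006, -1.0]]
force: [3.5, -9.0, -0.8]
opening: 0.236
grasp_force: 3.6
time_s: 18.23
position: [0.5392, 0.0981, 0.0571]
tcp_rot: [[0.301, 0.954, -0.001], [0.954, -0.301, 0.001], [0.0, -0.001, -1.0]]
force: [0.1, 0.7, 0.0]
opening: 0.447
grasp_force: 0.0
(8, 150, 80) [312 361  23   9 141] [323.3901 365.6099]
18.275 along,lat,z 35.92153563463876 -0.650933934990799 0.010236143057534841 yaw 72.49372912639306
```

```bash
python3 -m handwheel '[{"xyz":[-12,0,0],"delta_rot":[0,0,0],"hand":0.1},{"xyz":[-28,0,0],"delta_rot":[0,0,0],"hand":0.1},{"xyz":[-44,0,4],"delta_rot":[0,0,0],"hand":0.1},{"xyz":[-59,0,10],"delta_rot":[0,0,0],"hand":0.1},{"xyz":[-59,0,10],"delta_rot":[0,0,0],"hand":0.1}]'
python3 - <<'E'
from h import *
chk()
for cam in("top","scene","wrist"):
    a=vision.capture(cam);m=vision.camera_model(cam);hsv=cv2.cvtColor(a,cv2.COLOR_RGB2HSV)
    h=np.array([.302,.953,0]);c=np.array([.5499,.1327,.056])
    u,v=w2p(m,c-.096*h);print(cam,"handle pred",u,v,"band pred",w2p(m,c-.064*h))
    k=cv2.inRange(hsv,(0,120,60),(19,255,255))|cv2.inRange(hsv,(173,120,60),(180,255,255))
    n,l,st,cc=cv2.connectedComponentsWithStats(k)
    for i in range(1,n):
        if st[i,4]>4 and np.hypot(*(cc[i]-[u,v]))<(60 if cam!="wrist" else 400):print("  ",st[i],cc[i],hsv[l==i].mean(0).astype(int))
E
```

```text
time_s: 18.95
position: [0.5206, 0.0402, 0.0464]
tcp_rot: [[0.303, 0.953, -0.003], [0.953, -0.303, 0.001], [-0.0, -0.003, -1.0]]
force: [0.1, 0.5, -0.1]
opening: 0.446
grasp_force: 0.0
18.95 along,lat,z 96.66476812401388 -0.3777992528842626 -10.654046573202729 yaw 72.33575591337839
top handle pred 244.26551044576897 253.67392137687125 band pred [230.4013 249.1017]
   [248 249   5  11  15] [250.0667 253.6   ] [ 12 184 149]
scene handle pred 277.24579263301814 220.63055708923275 band pred [276.0041 213.6236]
   [296 175   5   7  11] [297.9091 178.2727] [ 18 144 101]
   [284 192  10   3  22] [288.3182 192.9091] [ 18 137 117]
   [258 202  30   5  41] [272.1707 203.9756] [ 18 140 119]
   [271 211   8   3  11] [274.9091 212.3636] [ 14 160 172]
   [273 215  10  13 100] [277.49 221.12] [  2 183 137]
   [311 253  16   7  72] [318.5139 255.9167] [  0 176 191]
wrist handle pred 320.1451835147551 315.503685697153 band pred [320.2824 234.8088]
   [309 225  28  18 417] [322.5899 234.1295] [ 12 163 205]
   [ 291  258   64   39 2167] [322.862  278.6133] [  9 183 154]
   [208 280   3   3   5] [208.8 
[... 1148 characters left out ...]
 [422.5714 376.2857] [ 19 125  98]
   [549 375   4   3   5] [550.6 376. ] [ 19 129  95]
   [579 374   3   4   5] [579.8 375.4] [ 19 126  98]
   [284 377   5   2   5] [286.  377.4] [ 18 126  98]
   [295 377   2   3   5] [295.6 377.8] [ 18 123  99]
   [340 376   3   6   6] [341.  378.5] [ 18 123 105]
   [519 377   4   5   6] [520.8333 379.1667] [ 19 127  98]
   [558 377   5   3   5] [560.  377.8] [ 19 126  98]
   [258 379   3   4   5] [259.  380.8] [ 18 123  89]
   [316 378   5   3   6] [318.1667 379.1667] [ 19 125  98]
   [437 379   4   3   6] [438.6667 380.3333] [ 19 126  96]
   [443 378   5   3   6] [445.3333 378.5   ] [ 19 128  97]
   [455 379   4   3   6] [457.     379.8333] [ 18 126  95]
```

The wrist picture shows the band at rows 225–243 and the handle at rows 258–362, centred at column 322.6, so the pin hangs in the hole as planned. I'll fit its position and tilt.

```bash
python3 - <<'E'
from h import *
from scipy.optimize import least_squares
s=bot.read_state();m=vision.camera_model("wrist");R=s["tcp_rot"];p=s["position"]
pts=[(0,5,225),(-6,5,243),(-15,5,258),(-57,5,362)]   # x, top offset, row (rear edge lower face possible)
def f(q):
    x0,z0,t=q;r=[]
    for x,o,row in pts:
        X=x0+(x*np.cos(t)-o*np.sin(t))*1e-3;Z=z0-(x*np.sin(t)+o*np.cos(t))*1e-3
        r.append(w2p(m,p+R@[X,0,Z])[1]-row)
    return r+[(t-.075)/.02]
q=least_squares(f,[.032,-.01,.07],x_scale=[.01,.01,.1]).x;print("origin x tool mm",q[0]*1e3,"z",q[1]*1e3,"tilt deg",np.degrees(q[2]),f(q))
chk()
E
```

```text
origin x tool mm 35.744705516985135 z -5.342181508331744 tilt deg 3.3768805249251055 [np.float64(-0.8843923219507701), np.float64(-3.0189186840888453), np.float64(5.074338443182796), np.float64(-1.1797603757931938), np.float64(-0.8031158196791233)]
19.15 along,lat,z 94.79631001543706 -1.0357843638062982 -9.96770653026862 yaw 72.4959828956157
```

```bash
python3 -m handwheel '[{"xyz":[0,0.4,0],"delta_rot":[0,0,0],"hand":1},{"xyz":[0,0.4,0],"delta_rot":[0,0,0],"hand":1},{"xyz":[0,0.4,0],"delta_rot":[0,0,0],"hand":1},{"xyz":[0,0.4,0],"delta_rot":[0,0,0],"hand":1},{"xyz":[0,0.4,0],"delta_rot":[0,0,0],"hand":1}]'
python3 -m handwheel '[{"xyz":[0,0,-1.5],"delta_rot":[0,-0.015,0],"hand":1},{"xyz":[0,0,-3],"delta_rot":[0,-0.03,0],"hand":1},{"xyz":[0,0,-4.5],"delta_rot":[0,-0.045,0],"hand":1},{"xyz":[0,0,-5.5],"delta_rot":[0,-0.06,0],"hand":1},{"xyz":[0,0,-5.5],"delta_rot":[0,-0.06,0],"hand":1}]'
python3 - <<'E'
from h import *
chk();a=vision.capture("wrist");hsv=cv2.cvtColor(a,cv2.COLOR_RGB2HSV)
k=cv2.inRange(hsv,(0,120,60),(19,255,255));n,l,st,cc=cv2.connectedComponentsWithStats(k)
for i in range(1,n):
    if st[i,4]>100:print(st[i],cc[i])
E
```

```text
time_s: 19.82
position: [0.522, 0.0417, 0.0472]
tcp_rot: [[0.301, 0.954, -0.0], [0.954, -0.301, 0.001], [0.0, -0.001, -1.0]]
force: [0.7, 0.6, 0.5]
opening: 0.278
grasp_force: 30.0
time_s: 20.45
position: [0.522, 0.0418, 0.0527]
tcp_rot: [[0.3, 0.954, -0.018], [0.952, -0.3, -0.057], [-0.06, -0.0, -0.998]]
force: [-0.1, 0.0, -1.4]
opening: 0.273
grasp_force: 30.0
20.45 along,lat,z 94.78163162712914 -1.2446157008607945 -4.432562447239566 yaw 72.52956802915237
[307 226  28  17 413] [320.7094 234.3874]
[ 288  258   66   38 2017] [320.2965 278.7298]
[ 291  335   61   27 1457] [321.1778 347.2752]
```

```bash
python3 -m handwheel '[{"xyz":[3,0,-0.2],"delta_rot":[0,0,0],"hand":1},{"xyz":[6,0,-0.4],"delta_rot":[0,0,0],"hand":1},{"xyz":[9,0,-0.5],"delta_rot":[0,0,0],"hand":1},{"xyz":[12,0,-0.7],"delta_rot":[0,0,0],"hand":1},{"xyz":[14,0,-0.8],"delta_rot":[0,0,0],"hand":1}]'
python3 -m handwheel '[{"xyz":[2,0,-0.1],"delta_rot":[0,0,0],"hand":1},{"xyz":[5,0,-0.3],"delta_rot":[0,0,0],"hand":1},{"xyz":[7,0,-0.4],"delta_rot":[0,0,0],"hand":1},{"xyz":[9,0,-0.5],"delta_rot":[0,0,0],"hand":1},{"xyz":[10,0,-0.6],"delta_rot":[0,0,0],"hand":1}]'
python3 - <<'E'
from h import *
chk();a=vision.capture("wrist");hsv=cv2.cvtColor(a,cv2.COLOR_RGB2HSV)
k=cv2.inRange(hsv,(0,120,60),(19,255,255));n,l,st,cc=cv2.connectedComponentsWithStats(k)
for i in range(1,n):
    if st[i,4]>100:print(st[i],cc[i])
g=cv2.GaussianBlur(a,(3,3),0)
print([(r,*map(int,a[r,321])) for r in range(120,262,4)])
print([(r,*map(int,a[r,290])) for r in range(120,232,4)])
E
```

```text
time_s: 21.18
position: [0.5262, 0.0551, 0.0526]
tcp_rot: [[0.3, 0.954, -0.019], [0.952, -0.301, -0.057], [-0.06, -0.001, -0.998]]
force: [-0.2, -1.7, -1.1]
opening: 0.271
grasp_force: 30.0
time_s: 21.8
position: [0.5292, 0.0645, 0.0526]
tcp_rot: [[0.3, 0.954, -0.019], [0.952, -0.301, -0.057], [-0.06, -0.001, -0.998]]
force: [-0.7, -0.7, 0.3]
opening: 0.27
grasp_force: 30.0
21.8 along,lat,z 70.97510156460346 -1.2554423600339417 -4.475887623758217 yaw 72.49423242387753
[307 226  28  18 409] [320.7971 235.022 ]
[ 288  259   66   37 2001] [320.4423 278.8386]
[ 290  335   62   27 1443] [321.1441 347.2017]
[(120, 180, 182, 188), (124, 190, 193, 196), (128, 190, 194, 198), (132, 190, 194, 197), (136, 193, 195, 199), (140, 198, 199, 203), (144, 198, 200, 205), (148, 195, 197, 202), (152, 193, 196, 200), (156, 173, 175, 180), (160, 141, 144, 147), (164, 144, 147, 150), (168, 179, 181, 186), (172, 178, 180, 185), (176, 178, 181, 186), (180, 180, 182, 188), (184, 177, 181, 186), (188, 182, 184, 189), (192, 179, 183, 186), (196, 178, 181, 186), (200, 181, 183, 187), (204, 180, 183, 187), (208, 
[... 203 characters left out ...]
, 146), (248, 179, 183, 186), (252, 174, 177, 181), (256, 137, 140, 145), (260, 126, 128, 130)]
[(120, 150, 154, 156), (124, 156, 160, 162), (128, 158, 162, 165), (132, 135, 137, 140), (136, 128, 133, 137), (140, 141, 145, 149), (144, 141, 143, 147), (148, 180, 183, 187), (152, 189, 192, 197), (156, 190, 192, 196), (160, 190, 193, 196), (164, 140, 143, 146), (168, 92, 94, 98), (172, 97, 101, 105), (176, 142, 144, 147), (180, 184, 189, 193), (184, 218, 222, 225), (188, 219, 222, 226), (192, 218, 219, 224), (196, 208, 211, 215), (200, 185, 187, 192), (204, 180, 184, 188), (208, 80, 89, 99), (212, 70, 113, 172), (216, 66, 112, 170), (220, 71, 112, 173), (224, 69, 113, 172), (228, 70, 116, 172)]
```

```bash
cat >> h.py <<'E'
def rr(m,u,v,z):
    h=np.array([np.cos(np.radians(72.4)),np.sin(np.radians(72.4)),0]);return (p2w(m,u,v,z)-[.5495,.1325,0])@h*1e3
E
python3 - <<'E'
from h import *
s,m,a=snap("wrist","w8.png")
g=a.mean(2).astype(int)
for u in(270,280,290,352,362,372):print(u,[(r,g[r,u]) for r in range(198,214,1)])
print([(r,*map(int,a[r,321])) for r in range(222,232)])
for z in(.067,.068,.069):print("band r",z,rr(m,321,226.5,z))
print("edge r",rr(m,290,206.5,.074),rr(m,352,206.5,.074),"spindle z80 r of row range",[ (v,rr(m,321,v,.08)) for v in(100,120,140,150,158)])
chk()
E
```

```text
270 [(198, np.int64(82)), (199, np.int64(91)), (200, np.int64(109)), (201, np.int64(119)), (202, np.int64(118)), (203, np.int64(115)), (204, np.int64(116)), (205, np.int64(119)), (206, np.int64(119)), (207, np.int64(118)), (208, np.int64(115)), (209, np.int64(120)), (210, np.int64(117)), (211, np.int64(117)), (212, np.int64(118)), (213, np.int64(116))]
280 [(198, np.int64(187)), (199, np.int64(187)), (200, np.int64(187)), (201, np.int64(184)), (202, np.int64(185)), (203, np.int64(185)), (204, np.int64(184)), (205, np.int64(175)), (206, np.int64(155)), (207, np.int64(134)), (208, np.int64(121)), (209, np.int64(118)), (210, np.int64(118)), (211, np.int64(119)), (212, np.int64(115)), (213, np.int64(118))]
290 [(198, np.int64(186)), (199, np.int64(185)), (200, np.int64(187)), (201, np.int64(188)), (202, np.int64(188)), (203, np.int64(187)), (204, np.int64(182)), (205, np.int64(170)), (206, np.int64(138)), (207, np.int64(101)), (208, np.int64(91)), (209, np.int64(87)), (210, np.int64(109)), (211, np.int64(117)), (212, np.int64(117)), (213, np.int64(120))]
352 [(198, np.int64(186)), (199, 
[... 1017 characters left out ...]
213, np.int64(118))]
[(222, 187, 183, 181), (223, 188, 183, 181), (224, 187, 184, 181), (225, 185, 182, 179), (226, 184, 182, 179), (227, 173, 174, 187), (228, 139, 160, 208), (229, 95, 150, 225), (230, 82, 151, 232), (231, 81, 150, 232)]
band r 0.067 -33.97716866455893
band r 0.068 -33.695685334264176
band r 0.069 -33.41420200396942
edge r -25.33428229887235 -25.285174308163786 spindle z80 r of row range [(100, np.float64(7.0520468525231665)), (120, np.float64(1.5881420032514353)), (140, np.float64(-4.0323257795729495)), (150, np.float64(-6.903388831379459)), (158, np.float64(-9.230242460671017))]
21.95 along,lat,z 70.918048994018 -1.2694771675491348 -4.475367873368268 yaw 72.48241240579732
```

```bash
python3 -m handwheel '[{"xyz":[2,0,-0.1],"delta_rot":[0,0,0],"hand":1},{"xyz":[4,0,-0.2],"delta_rot":[0,0,0],"hand":1},{"xyz":[6,0,-0.4],"delta_rot":[0,0,0],"hand":1},{"xyz":[7,0,-0.4],"delta_rot":[0,0,0],"hand":1},{"xyz":[7,0,-0.4],"delta_rot":[0,0,0],"hand":1}]'
cat >> h.py <<'E'
def flush(f):
    s,m,a=snap("wrist",f);b=a[:,:,0].astype(int);g=a.mean(2).astype(int)
    print("b321",[(r,*map(int,a[r,321])) for r in range(200,250,2)])
    for u in(282,290,352,358):print(u,[int(x) for x in g[196:216,u]],"from 196")
    chk();return m
E
python3 - <<'E'
from h import *
m=flush("w9.png")
for v in range(204,216,2):print(v,"z68",rr(m,321,v,.068),"z74",rr(m,290,v,.074))
E
```

```text
time_s: 22.62
position: [0.5314, 0.0712, 0.0526]
tcp_rot: [[0.3, 0.954, -0.018], [0.952, -0.301, -0.057], [-0.06, -0.0, -0.998]]
force: [-0.2, -1.8, 0.9]
opening: 0.272
grasp_force: 30.0
b321 [(200, 186, 182, 179), (202, 184, 181, 179), (204, 187, 183, 181), (206, 184, 182, 178), (208, 186, 182, 179), (210, 187, 183, 180), (212, 186, 184, 180), (214, 186, 182, 179), (216, 185, 182, 180), (218, 186, 183, 180), (220, 186, 182, 179), (222, 184, 181, 177), (224, 185, 183, 180), (226, 186, 183, 180), (228, 149, 165, 202), (230, 83, 149, 230), (232, 82, 150, 232), (234, 85, 153, 233), (236, 83, 152, 232), (238, 86, 154, 233), (240, 84, 152, 232), (242, 83, 150, 232), (244, 136, 166, 218), (246, 183, 180, 180), (248, 187, 183, 178)]
282 [111, 140, 165, 181, 190, 190, 190, 189, 189, 189, 188, 188, 189, 188, 190, 186, 186, 186, 187, 187] from 196
290 [130, 149, 164, 175, 183, 188, 190, 190, 189, 189, 188, 187, 186, 187, 188, 189, 189, 190, 189, 188] from 196
352 [165, 174, 183, 187, 194, 206, 221, 228, 228, 225, 223, 220, 223, 222, 221, 221, 218, 219, 220, 217] from 196
358 [177, 186, 193, 193, 195, 200, 209, 217, 217, 214, 212, 209, 209, 212, 219, 223, 220, 220, 226, 230] from 196
22.675 along,lat,z 63.886240943762466 -1.259678358816534 -4.470926235439945 yaw 72.48457796719931
204 z68 -18.792884618567683 z74 -17.483023521195268
206 z68 -19.482037506229094 z74 -18.141241117763876
208 z68 -20.173266015415706 z74 -18.80144125335028
210 z68 -20.866579537444967 z74 -19.463632898519382
212 z68 -21.561987520375506 z74 -20.127825078037773
214 z68 -22.2594994694364 z74 -20.794026871283453
```

```bash
python3 - <<'E'
from h import *
z=dict(np.load("pics/w9.npz"));a=z["a"];g=a.mean(2).astype(int);m=z
for u in(276,282,288,294,348,354,360,366):print(u,[int(x) for x in g[216:240,u]],"from 216")
for v in(222,224,226,228,228.3,230):print(v,"z67-69",rr(m,321,v,.067),rr(m,321,v,.068),rr(m,321,v,.069),"z74",rr(m,290,v,.074))
E
```

```text
276 [187, 186, 187, 184, 184, 179, 167, 153, 142, 128, 119, 118, 115, 117, 122, 117, 116, 112, 120, 119, 119, 119, 118, 114] from 216
282 [188, 187, 187, 190, 187, 188, 185, 187, 188, 183, 169, 143, 120, 120, 118, 121, 120, 116, 118, 119, 119, 119, 116, 115] from 216
288 [187, 189, 189, 189, 188, 187, 185, 188, 187, 183, 168, 135, 120, 113, 121, 118, 119, 119, 116, 114, 120, 116, 120, 118] from 216
294 [189, 187, 188, 186, 187, 190, 186, 187, 188, 179, 158, 126, 105, 109, 111, 113, 116, 117, 117, 119, 119, 116, 113, 94] from 216
348 [191, 189, 189, 191, 188, 188, 188, 187, 181, 167, 133, 107, 87, 84, 79, 80, 79, 84, 81, 81, 78, 82, 82, 80] from 216
354 [222, 215, 200, 191, 188, 188, 189, 186, 181, 160, 136, 121, 113, 96, 85, 82, 81, 83, 82, 81, 77, 83, 76, 79] from 216
360 [228, 227, 222, 214, 208, 196, 185, 182, 171, 147, 124, 101, 92, 84, 80, 80, 85, 80, 79, 84, 81, 77, 82, 79] from 216
366 [188, 186, 188, 185, 181, 173, 162, 149, 132, 121, 120, 122, 119, 105, 90, 86, 80, 83, 84, 82, 81, 78, 84, 79] from 216
222 z67-69 -25.340263083696446 -25.070779056894892 -24.801295030093314 z74 -23.479113703781447
224 z67-69 -26.05374911905717 -25.778955446547663 -25.504161774038177 z74 -24.155501696913227
226 z67-69 -26.76941358858197 -26.489294058815833 -26.209174529049697 z74 -24.83395495031834
228 z67-69 -27.48726648440295 -27.20180481147167 -26.916343138540405 z74 -25.51448293745378
228.3 z67-69 -27.595133791158148 -27.308869387473983 -27.02260498378985 z74 -25.616741669707427
230 z67-69 -28.207317859855518 -27.916497683035324 -27.62567750621518 z74 -26.197095189805548
```

```bash
python3 -m handwheel '[{"xyz":[1,0,-0.1],"delta_rot":[0,0,0],"hand":1},{"xyz":[2,0,-0.1],"delta_rot":[0,0,0],"hand":1},{"xyz":[2.3,0,-0.1],"delta_rot":[0,0,0],"hand":1},{"xyz":[2.3,0,-0.1],"delta_rot":[0,0,0],"hand":1},{"xyz":[2.3,0,-0.1],"delta_rot":[0,0,0],"hand":1}]'
python3 - <<'E'
from h import *
s,m,a=snap("wrist","w10.png");g=a.mean(2).astype(int)
print([(r,*map(int,a[r,321])) for r in range(222,236)])
for u in(282,288,294,348,354,360):print(u,[int(x) for x in g[224:246,u]],"from 224")
for v in(226,228,230,232,234):print(v,"z67-69",rr(m,321,v,.067),rr(m,321,v,.068),rr(m,321,v,.069),"z74",rr(m,290,v,.074))
chk()
E
```

```text
time_s: 23.35
position: [0.532, 0.0733, 0.0525]
tcp_rot: [[0.3, 0.954, -0.019], [0.952, -0.301, -0.057], [-0.06, -0.001, -0.998]]
force: [-0.5, -2.1, 2.5]
opening: 0.274
grasp_force: 30.0
[(222, 187, 183, 180), (223, 185, 182, 179), (224, 187, 183, 181), (225, 186, 183, 179), (226, 187, 182, 180), (227, 181, 179, 179), (228, 162, 169, 197), (229, 120, 156, 222), (230, 88, 152, 231), (231, 81, 149, 232), (232, 84, 152, 233), (233, 81, 150, 231), (234, 81, 150, 231), (235, 84, 152, 232)]
282 [213, 215, 206, 201, 202, 196, 189, 185, 174, 151, 125, 120, 119, 119, 111, 93, 84, 77, 79, 81, 79, 78] from 224
288 [199, 191, 189, 187, 186, 186, 186, 184, 168, 141, 121, 119, 114, 119, 118, 119, 109, 98, 81, 79, 80, 79] from 224
294 [184, 186, 187, 188, 190, 188, 186, 183, 164, 135, 119, 113, 116, 116, 106, 96, 84, 75, 79, 80, 78, 78] from 224
348 [190, 188, 189, 187, 187, 186, 183, 165, 118, 89, 78, 77, 84, 85, 83, 81, 84, 76, 82, 82, 79, 78] from 224
354 [187, 188, 188, 189, 188, 186, 185, 164, 120, 90, 83, 79, 78, 82, 81, 80, 84, 81, 80, 78, 77, 83] from 224
360 [188, 187, 189, 186, 186, 184, 176, 153, 112, 87, 81, 79, 81, 84, 81, 84, 80, 83, 77, 82, 77, 75] from 224
226 z67-69 -24.62812923314949 -24.347813485169713 -24.06749773718998 z74 -22.690980374228573
228 z67-69 -25.345595085761015 -25.0599366440191 -24.77427820227722 z74 -23.37112557679044
230 z67-69 -26.06525963117006 -25.774242122841816 -25.483224614513535 z74 -24.05335522440533
232 z67-69 -26.787132991813905 -26.490739968697127 -26.194346945580353 z74 -24.737678914096037
234 z67-69 -27.51122535236151 -27.209440290412747 -26.907655228463984 z74 -25.424106301890255
23.4 along,lat,z 61.731027384107456 -1.194508753562923 -4.548115007526957 yaw 72.48770232112541
```

```bash
python3 -m handwheel '[{"xyz":[0.3,0,0],"delta_rot":[0,0,0],"hand":1},{"xyz":[0.3,0,0],"delta_rot":[0,0,0],"hand":1},{"xyz":[0.3,0,0],"delta_rot":[0,0,0],"hand":0.3},{"xyz":[0.3,0,0],"delta_rot":[0,0,0],"hand":0},{"xyz":[0.3,0,0],"delta_rot":[0,0,0],"hand":0}]'
python3 - <<'E'
from h import *
import time
s,m,a=snap("wrist","w11.png");g=a.mean(2).astype(int);print(s["opening"],s["force"])
print([(r,int(a[r,321,0])) for r in range(222,252,1)])
for u in(282,288,294,348,354,360):print(u,[int(x) for x in g[228:240,u]],"from 228")
for v in(228,230,232,234):print(v,"z67-69",rr(m,321,v,.067),rr(m,321,v,.068),rr(m,321,v,.069),"z74",rr(m,290,v,.074))
hsv=cv2.cvtColor(np.ascontiguousarray(a),cv2.COLOR_BGR2HSV)
n,l,st,cc=cv2.connectedComponentsWithStats(cv2.inRange(hsv,(0,120,60),(19,255,255)))
for i in range(1,n):
    if st[i,4]>100:print(st[i],cc[i])
E
```

```text
time_s: 24.08
position: [0.5321, 0.0739, 0.0524]
tcp_rot: [[0.3, 0.954, -0.019], [0.952, -0.301, -0.056], [-0.059, -0.001, -0.998]]
force: [0.1, -0.7, -0.1]
opening: 0.47
grasp_force: 0.0
0.4696838715059439 [ 0.1329 -0.6542 -0.0707]
[(222, 183), (223, 184), (224, 182), (225, 181), (226, 183), (227, 182), (228, 175), (229, 140), (230, 102), (231, 86), (232, 83), (233, 81), (234, 82), (235, 83), (236, 84), (237, 85), (238, 83), (239, 82), (240, 84), (241, 81), (242, 83), (243, 76), (244, 85), (245, 127), (246, 168), (247, 181), (248, 181), (249, 181), (250, 184), (251, 181)]
282 [186, 183, 184, 184, 184, 179, 168, 143, 124, 117, 114, 110] from 228
288 [183, 183, 182, 185, 182, 181, 168, 139, 119, 115, 113, 104] from 228
294 [184, 185, 185, 184, 184, 176, 161, 127, 108, 111, 115, 115] from 228
348 [184, 185, 184, 188, 181, 165, 121, 83, 74, 78, 76, 76] from 228
354 [185, 184, 184, 184, 179, 154, 118, 86, 79, 76, 79, 77] from 228
360 [215, 201, 188, 181, 172, 149, 110, 86, 79, 80, 76, 79] from 228
228 z67-69 -24.686958259246236 -24.401662730419112 -24.116367201592006 z74 -22.715232663063883
230 z67-69 -25.405454541246133 -25.11480098225878 -24.824147423271445 z74 -23.396305356467966
232 z67-69 -26.126153455709222 -25.83012544090786 -25.534097426106495 z74 -24.079466090646108
234 z67-69 -26.849065146816873 -26.54764617489967 -26.24622720298248 z74 -24.764724482650845
[306 227  29  18 422] [320.0782 236.1469]
[ 288  260   65   36 1879] [319.2954 279.694 ]
[ 290  335   61   31 1600] [320.3012 348.6106]
```

The band's front edge is at r = -24.8 mm and the nut's side at r = -24.8 mm, so they are flush. The gripper is open; I'll lift it clear and do a final check.

```bash
python3 -m handwheel '[{"xyz":[-0.6,0,-10],"delta_rot":[0,0,0],"hand":0},{"xyz":[-1.8,0,-30],"delta_rot":[0,0,0],"hand":0},{"xyz":[-3.5,0,-60],"delta_rot":[0,0,0],"hand":0},{"xyz":[-6,0,-100],"delta_rot":[0,0.06,0],"hand":0},{"xyz":[-6,0,-100],"delta_rot":[0,0.06,0],"hand":0}]'
python3 -m handwheel '[{"xyz":[0,0,0],"delta_rot":[0,0,0],"hand":0},{"xyz":[0,0,0],"delta_rot":[0,0,0],"hand":0},{"xyz":[0,0,0],"delta_rot":[0,0,0],"hand":0},{"xyz":[0,0,0],"delta_rot":[0,0,0],"hand":0},{"xyz":[0,0,0],"delta_rot":[0,0,0],"hand":0}]'
python3 - <<'E'
from h import *
s,m,a=snap("wrist","w12.png");g=a.mean(2).astype(int);print(s["position"],s["force"])
h=np.array([.302,.953]);c=np.array([.5497,.1325])
u,v=w2p(m,[*(c-.025*h),.068]);e=w2p(m,[*(c-.025*h),.074]);print("pred band",u,v,"edge",e,"slotlat scale",w2p(m,[*(c-.02*h+.0065*np.array([.953,-.302])),.074])[0]-w2p(m,[*(c-.02*h),.074])[0])
v=int(v);u=int(u)
print("from",v-12,[int(x) for x in a[v-12:v+22,u,0]])
for du in(-22,-18,18,22):print(u+du,[int(x) for x in g[v-12:v+16,u+du]])
hsv=cv2.cvtColor(np.ascontiguousarray(a),cv2.COLOR_BGR2HSV)
n,l,st,cc=cv2.connectedComponentsWithStats(cv2.inRange(hsv,(0,120,60),(19,255,255)))
for i in range(1,n):
    if st[i,4]>60:print(st[i],cc[i])
for r in range(v-12,v+14):
    if r%3==0:print(r,rr(m,u,r,.068),rr(m,u,r,.074))
# bystanders top: diff with first picture
t=vision.capture("top")[:,:,::-1];o=cv2.imread("pics/top.png")
for nme,(x0,y0,x1,y1) in dict(tape=(158,168,204,200),marker=(298,190,350,242),spanner=(438,255,520,300)).items():
    print(nme,np.abs(t[y0:y1,x0:x1].astype(int)-o[y0:y1,x0:x1]).mean())
E
```

```text
time_s: 24.75
position: [0.5344, 0.073, 0.1562]
tcp_rot: [[0.302, 0.953, 0.007], [0.953, -0.302, 0.0], [0.002, 0.007, -1.0]]
force: [-0.8, -0.1, -0.2]
opening: 0.497
grasp_force: 0.0
time_s: 25.38
position: [0.532, 0.0737, 0.1523]
tcp_rot: [[0.301, 0.954, -0.001], [0.954, -0.301, 0.0], [0.0, -0.001, -1.0]]
force: [-0.3, -0.8, 0.9]
opening: 0.499
grasp_force: 0.0
[0.532  0.0737 0.1523] [-0.2741 -0.8243  0.8816]
pred band 320.42345540158124 189.01718011891228 edge [320.3905 190.3059] slotlat scale 11.401270880952836
from 177 [186, 185, 184, 186, 185, 185, 186, 184, 184, 183, 183, 181, 158, 115, 88, 78, 80, 77, 79, 79, 78, 86, 119, 156, 173, 170, 166, 169, 168, 168, 168, 168, 168, 168]
298 [201, 204, 201, 202, 197, 195, 190, 191, 193, 194, 195, 194, 189, 174, 136, 92, 76, 71, 77, 77, 85, 85, 86, 90, 100, 102, 102, 107]
302 [201, 207, 208, 208, 203, 200, 197, 196, 203, 203, 198, 191, 185, 176, 138, 93, 77, 75, 84, 89, 84, 85, 83, 84, 79, 97, 102, 99]
338 [193, 193, 192, 189, 190, 190, 191, 192, 191, 189, 190, 190, 181, 152, 112, 95, 96, 93, 90, 93, 92, 91, 88, 83, 86, 98, 102, 105]
342 [191, 190, 192, 192, 190, 191, 190, 189, 188, 189, 187, 186, 177, 144, 107, 97, 94, 93, 88, 90, 90, 85, 88, 94, 103, 107, 108, 109]
[312 189  18  10 155] [320.6645 194.0645]
[ 301  212   40   67 2299] [320.251  245.1431]
177 -17.92210610514546 -17.360739022192504
180 -19.66296726182421 -19.057569355524944
183 -21.41000357960507 -20.76041866436906
186 -23.163247973548213 -22.46931903127916
189 -24.922733593057004 -24.184302767225496
192 -26.688493823967022 -25.905402413630636
195 -28.460562290657844 -27.632650744427753
198 -30.238972858187303 -29.366080768140925
201 -32.02375963444885 -31.105725729987878
tape 38.68319746376812
marker 14.020463510848126
spanner 14.205510388437217
```

```bash
python3 - <<'E'
from h import *
t=vision.capture("scene")[:,:,::-1];o=cv2.imread("pics/scene.png")
for nm,i in(("before",o),("now",t)):
    c=np.ascontiguousarray(i[165:205,285:320]);h=cv2.cvtColor(c,cv2.COLOR_BGR2HSV);k=cv2.inRange(h,(18,140,90),(32,255,255));M=cv2.moments(k,True)
    c2=cv2.cvtColor(np.ascontiguousarray(i[245:272,305:362]),cv2.COLOR_BGR2HSV);k2=cv2.inRange(c2,(0,150,80),(8,255,255));N=cv2.moments(k2,True)
    print(nm,M["m00"],M["m10"]/M["m00"],M["m01"]/M["m00"],"marker",N["m00"],N["m10"]/N["m00"],N["m01"]/N["m00"])
print(np.abs(t[165:205,285:320].astype(int)-o[165:205,285:320]).mean(),np.abs(t[345:405,315:390].astype(int)-o[345:405,315:390]).mean())
from rig import workorder
E
```

```text
before 176.0 19.90340909090909 20.119318181818183 marker 61.0 13.721311475409836 11.049180327868852
now 200.0 19.68 19.375 marker 63.0 13.714285714285714 11.047619047619047
16.81404761904762 9.090074074074074
```

```bash
python3 -c "
from rig import workorder
print(workorder.hand_in())"
```

```text
the job is handed in; nothing more can be done
None
```

The job is handed in, but no verdict came back: the nut is at the next slot (by my measurement 1.5–2° short of exact, not past it), the pin is through slot and cross hole with its band flush to within about 0.2 mm and released, and the robot was clear after about 25 s; the marker and tape measure had not measurably moved, and the robot never went near the spanner.

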